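# Fit the divider arms and load the panel drying rack

### The job

Get the drying rack ready and load it: first hook both red divider arms into the two slotted uprights at the back of the rack, one on each, tabs pushed through the slots and then down until they engage. Only when both arms are on, move every painted panel from the carrier into the rack, one to a groove, upright and fully down. Do not let a wet panel fall flat, and leave the studio things standing around where they are.

Things in the scene. Friction and masses are not known exactly. Their poses are not given: they have to be found in the camera images.
- rack: Fixed drying rack: plywood block with 3 grooves along its x, two dark steel uprights at its far (+x) side. Origin on the table under the middle groove's centre; x from open front to uprights, y left, z up. Block x -85 to 103 mm, y -109 to 109, top z 42. Uprights at y -42 and 42: plates 40 wide, x 75 to 79, 150 high.
- upright0 (a point): Right-hand upright (rack y -42): centre of the lower edge of its upper slot, on the front face (rack x 75, z 114 mm). Axes as the rack. Each upright has two slots on its centre line, 13 mm wide, 22 mm high: lower slot rack z 80 to 102, upper slot z 114 to 136. Free space behind them.
- upright1 (a point): The same for the left-hand upright (rack y 42). Axes as the rack.
- groove0 (a point): Centre of the floor of the right-hand groove (rack 0, -84, 12 mm); axes as the rack. A panel fully home has its origin here. Each groove is 13 mm wide, floor at rack z 12, straight sides up to z 34, then a 45 degree lead-in flaring to 29 mm wide at z 42. Along x it spans -75 to 75 mm, closed at both ends, so a panel has 15 mm of play each way.
- groove1 (a point): The same for the middle groove (rack 0, 0, 12).
- groove2 (a point): The same for the left-hand groove (rack 0, 84, 12).
- arm0: Red hook-on divider arm, 0.3 kg, starts on its underside on the green mat, any yaw within 0.6 rad of the world x axis. Origin: centre of the bar's underside. Bar 130 mm (x -65 to 65) x 24 wide (y) x 24 high (z); at +x a 6 mm thick, 24 wide flange rises to z 64. Two steel hook tabs stand out of the flange face (see hook0). Seated, its origin is at rack x 10, y -42 or 42, z 62.
- arm1: Second divider arm, identical; either goes on either upright. To hook on: bar level, +x towards the upright, held 8 to 14 mm (11 is midway) above seated height, push both tabs through the two slots till the flange meets the upright, then straight down till the necks rest on the slots' lower edges. Let go, the free end may sag a few mm.
- hook0 (a point): On arm0: underside of the upper tab's neck at the flange face (arm x 65, y 0, z 52 mm); meets the upright's point when seated. Tabs are 8 mm wide and reach x 75.5; necks are 8 mm high, undersides at z 18 and 52; each ends in a lip (x 70.5 to 75.5) hanging 8 mm below the neck, which catches behind the 4 mm plate.
- hook1 (a point): The same on arm1.
- mat: Fixed green cutting mat, 220 x 250 x 3 mm, origin under its centre; the arms start on it. Mat and carrier swap sides from start to start.
- carrier: Fixed black carrier, 180 (x) x 150 (y) mm, origin under its centre. Foam blocks with tops at z 48 leave three gaps 16 mm wide at x -60, 0, 60 mm, floor at z 8; the panels stand in them. Side walls 60 mm high.
- panel0: Painted panel (blue square, blue top edge), 10 mm thick (x) x 120 mm wide (y) x 150 mm high (z), 0.16 kg, origin at the centre of its lower edge; starts standing in the carrier. May be absent. Either face may point either way in the rack.
- panel1: Painted panel (green and white bars, green top edge), 10 mm thick (x) x 120 mm wide (y) x 150 mm high (z), 0.16 kg, origin at the centre of its lower edge; starts standing in the carrier. May be absent. Either face may point either way in the rack.
- panel2: Painted panel (black and red squares, red top edge), 10 mm thick (x) x 120 mm wide (y) x 150 mm high (z), 0.16 kg, origin at the centre of its lower edge; starts standing in the carrier. May be absent. Either face may point either way in the rack.
- tape: Bystander: green tape roll lying on the table, 100 mm across, 25 mm high, origin under its centre.
- jar_red: Bystander: red paint jar, 64 mm across, 85 mm high, origin under its centre.
- jar_blue: Bystander: blue paint jar, same size.
- mug: Bystander: white mug, 76 mm across, 90 mm high, origin under its centre.
- brush: Bystander: flat paint brush, 200 mm long, lying on the table in front of the mat or carrier.
- level: Bystander: aluminium spirit level, 30 x 280 x 50 mm high, standing on its edge beyond the rack, origin under its centre.
Mind the look-alikes: they are no part of the job. Leave any purple look-alike of the panel0 alone.

How it is judged (in metres and radians):
On the way, in this order (a step that is already met when the one before it is completed fails the run):
1. both divider arms are hooked on and engaged, one on each upright, while no panel is in the rack yet ((((distance between hook0 and upright0 below 0.005 m and angle between the x axis of arm0 and the x axis of rack, either way round below 0.12 rad and angle between the z axis of arm0 and the z axis of rack, either way round below 0.12 rad) and (distance between hook1 and upright1 below 0.005 m and angle between the x axis of arm1 and the x axis of rack, either way round below 0.12 rad and angle between the z axis of arm1 and the z axis of rack, either way round below 0.12 rad)) or ((distance between hook0 and upright1 below 0.005 m and angle between the x axis of arm0 and the x axis of rack, either way round below 0.12 rad and angle between the z axis of arm0 and the z axis of rack, either way round below 0.12 rad) and (distance between hook1 and upright0 below 0.005 m and angle between the x axis of arm1 and the x axis of rack, either way round below 0.12 rad and angle between the z axis of arm1 and the z axis of rack, either way round below 0.12 rad))) and horizontal distance between each of panel0, panel1, panel2 and rack above 0.13 m), for 0.2 s.
2. every panel stands fully down in a groove (((horizontal distance between panel0 and groove0 below 0.018 m and y of panel0 in the frame of groove0 between -0.004 and 0.004 m and z of panel0 in the frame of groove0 below 0.004 m) or (horizontal distance between panel0 and groove1 below 0.018 m and y of panel0 in the frame of groove1 between -0.004 and 0.004 m and z of panel0 in the frame of groove1 below 0.004 m) or (horizontal distance between panel0 and groove2 below 0.018 m and y of panel0 in the frame of groove2 between -0.004 and 0.004 m and z of panel0 in the frame of groove2 below 0.004 m)) and angle between each of panel0, panel1, panel2's own z axis and vertical below 0.08 rad and linear speed of each of panel0, panel1, panel2 below 0.02 m/s and ((horizontal distance between panel1 and groove0 below 0.018 m and y of panel1 in the frame of groove0 between -0.004 and 0.004 m and z of panel1 in the frame of groove0 below 0.004 m) or (horizontal distance between panel1 and groove1 below 0.018 m and y of panel1 in the frame of groove1 between -0.004 and 0.004 m and z of panel1 in the frame of groove1 below 0.004 m) or (horizontal distance between panel1 and groove2 below 0.018 m and y of panel1 in the frame of groove2 between -0.004 and 0.004 m and z of panel1 in the frame of groove2 below 0.004 m)) and ((horizontal distance between panel2 and groove0 below 0.018 m and y of panel2 in the frame of groove0 between -0.004 and 0.004 m and z of panel2 in the frame of groove0 below 0.004 m) or (horizontal distance between panel2 and groove1 below 0.018 m and y of panel2 in the frame of groove1 between -0.004 and 0.004 m and z of panel2 in the frame of groove1 below 0.004 m) or (horizontal distance between panel2 and groove2 below 0.018 m and y of panel2 in the frame of groove2 between -0.004 and 0.004 m and z of panel2 in the frame of groove2 below 0.004 m))), for 0.2 s.
At the end, for the whole second after the job is handed in: Both arms engaged, one on each upright (hook point within 5 mm of the upright's point, level and square within 0.12 rad), and every panel present stands in a groove of its own: within 4 mm of the groove's floor and centre line, within 18 mm of its middle, upright within 0.08 rad, all at rest (all of step 2 and (((distance between hook0 and upright0 below 0.005 m and angle between the x axis of arm0 and the x axis of rack, either way round below 0.12 rad and angle between the z axis of arm0 and the z axis of rack, either way round below 0.12 rad) and (distance between hook1 and upright1 below 0.005 m and angle between the x axis of arm1 and the x axis of rack, either way round below 0.12 rad and angle between the z axis of arm1 and the z axis of rack, either way round below 0.12 rad)) or ((distance between hook0 and upright1 below 0.005 m and angle between the x axis of arm0 and the x axis of rack, either way round below 0.12 rad and angle between the z axis of arm0 and the z axis of rack, either way round below 0.12 rad) and (distance between hook1 and upright0 below 0.005 m and angle between the x axis of arm1 and the x axis of rack, either way round below 0.12 rad and angle between the z axis of arm1 and the z axis of rack, either way round below 0.12 rad))) and linear speed of each of arm0, arm1 below 0.02 m/s); the robot touches nothing.
It fails at once if a wet panel falls flat (angle between any of panel0, panel1, panel2's own z axis and vertical above 0.9 rad).
It fails at once if a bystander is moved by more than 40 mm (distance of any of tape, jar_red, jar_blue, mug, level, brush from where it was at the start of the episode above 0.04 m).
Of panel0, panel1, panel2 only 2 to 3 are there at a start; the rules pass over those that are not, and their reading is None.
At some moment in a run one of arm0, arm1 may be knocked a few centimetres aside while the robot is not near it.
It also fails if it takes over 210 s, if anything falls off the work surface, if the arm or the gripper's body presses on something with over 40 N, if the wrist force passes 120 N, or if a joint passes its speed limit or range.

### The arm

A 6-joint arm with a two-finger parallel gripper is mounted at the origin on the work surface. World frame = base frame: x ahead of the robot, y to its left, z up, the work surface at z = 0. Lengths are in mm, angles in rad, forces in N, time in s.
With the tool pointing down it reaches from about 350 to 975 mm from the base axis. Payload 7.1 kg.
Tool frame: the origin (TCP) lies midway between the tips of the shut fingers; the grasp point (between the pads) lies ctrl.grip_point_offset behind it (ctrl.grip_point_offset is the distance from the TCP to the grasp point, in mm); z points along the fingers, y is the line along which they close (so a half turn about z gives the same grasp; the last joint's range is limited). The gripper opens to 88 mm and grips with 3 to 60 N. Pads are 20 mm wide; open, the fingers measure 115 mm over their backs; the gripper's body (75 mm by 178 mm) begins 61 mm behind the grasp point.
Start: joints at [1.186, 0.423, 1.63, -0, 1.089, -0.019], TCP at [223.528, 583.644, 222.675] pointing down, gripper open.
Joint ranges: [-3, 3], [-0.9, 2.11], [0.09, 2.58], [-1.31, 4.45], [0.11, 2.69], [-2.54, 2.54]. Speed limits (rad/s): [2.39, 2.39, 3.01, 3.14, 3.14, 3.14].

### API

Orientations are given as a rotation vector (axis times angle).
In Python, from workcell import ctrl, get_image, close_job, finder gives the robot as it stands.
- The arm moves only by the tool servo_tool, never from a script. Its argument "deltas" is a list of rows, each a list of 2 entries, a list of its own where there are three numbers: the shift along the tool's x, y, z in mm, then the turn, a rotation vector about the tool's x, y, z in rad. A call has 1 to 5 rows; each row is the pose to reach, as a shift and turn from the pose commanded when the call began, along the tool's axes at that moment; what a row does not reach only later rows make up. A row lasts 1/12 s, in which the tool goes at most 41.7 mm and 7.16 degrees, less where a joint would pass 70% of its speed; a pose out of reach is approached as far as the arm can. A call with a gripper value outside its range is refused whole. "grip" is the closure, from -1 (fully open) to 1 (shut), so that 0 is half open, set as the call begins (left out, the last holds). The fingers move at their own pace and stop on an object; the grip force is fixed at half the most. Time passes only in rows, so rows that repeat a pose let the fingers close. It gives the time, the measured TCP pose, the force, the opening and the grip force at its end, in the units of the state.
- ctrl.get_obs(): the state, without advancing time (a new reading comes with each control period).
- get_image(name): name is "scene" or "top" or "wrist"; returns a dict with "frame" (480x640x3 uint8, blue, green, red), "depth" (480x640 float32, mm along the optical axis (not along the pixel's ray), 0 where there is no reading), "K" (3x3 intrinsics, pixels), "pose" (4x4, takes a point from camera to world coordinates). Camera axes: x right, y down, z forward; pixel columns grow to the right and rows downward; lengths in mm; the calibration is good to about 2 mm. A picture is of the moment at which its call begins.
- close_job(): hands the job in; it is judged then, once.
Trained networks look in a picture, given as the dict that the camera call returned (one of the last four; its "shot" number tells which), for a name from the list of things; names that differ only in an ending like _2 or _b are one class to them, and where a whole thing is asked for, a point or a joint stands for the part that bears it (a point fixed in the world has none). Each returns a list of dicts, best first, with "score" (0 to 1); they miss things now and then, are a little off and sometimes report something else, mostly with a low value. They report only what shows in the picture. A call takes as long as a camera call. They do not tell look-alikes from the thing itself.
- finder.search_frame(query, picture): "rect" ([centre column, centre row, width, height] as shares, 0 to 1, of the picture: columns of its width, rows of its height, round what is visible of it).
- finder.silhouettes(query, picture): "mask" (480x640 bool, what is visible of it) and "rect" ([centre column, centre row, width, height] as shares, 0 to 1, of the picture: columns of its width, rows of its height, round what is visible of it).
The state is a dict: "t": time; "qpos": joint angles; "qvel": joint speeds; "joint_torque": joint torques, N m; "ee_pos": TCP position; "orientation": TCP orientation; "ft_force": force on the tool from outside, world axes, zero at the start; "moment": the same for the moment, N m; "width": finger opening in mm; "grasp_force": force on a finger pad.
Only numpy, scipy, OpenCV 4.12 (cv2) and the standard library are available. Lean on these libraries where they do the work, as an engineer would, in place of code of your own. Each camera call takes 0.05 s, during which the arm holds its last target. There are 200 camera calls.

## Working session

There is one attempt and no reset: what is moved stays moved. The work goes in short steps, Python scripts to look and compute and a tool call to move; the robot and the scene stay as the last step left them, time stands still between calls to the robot, and variables do not carry over. Pictures are saved under pics/ and viewed, at most 14 in all, crops included, and the job is handed in when it is done.

Besides the shell and the picture viewer there is one more tool, called after "Request:" by a JSON object that holds its "op" and its "data". servo_tool: Moves the arm, as the interface text tells. Its arguments: {"type":"object","properties":{"deltas":{"type":"array","items":{"type":"array"}},"grip":{"type":"number"}},"required":["deltas"]}

```bash
mkdir -p pics; ls; python3 - <<'E'
from workcell import ctrl,get_image,finder
import cv2,numpy as np
print(ctrl.get_obs(), ctrl.grip_point_offset)
a=get_image("top");b=get_image("scene")
cv2.imwrite("pics/top0.png",a["frame"]);cv2.imwrite("pics/scene0.png",b["frame"])
for p in (a,b):
  print(p["K"].round(1).tolist(),p["pose"].round(3).tolist())
  for q in ["rack","arm0","panel0","panel1","panel2","carrier","mat"]:
    print(q,[(round(r["score"],2),[int(v*s) for v,s in zip(r["rect"],(640,480,640,480))]) for r in finder.search_frame(q,p)[:4]])
E
```

```text
pics
{'t': 0.0, 'qpos': array([ 1.18600777e+00,  4.23830959e-01,  1.63067997e+00,  3.47461045e-05,
        1.08857416e+00, -1.90067315e-02]), 'qvel': array([ 0.001306  , -0.00025561, -0.0020334 , -0.00059429, -0.00026048,
        0.00124621]), 'joint_torque': array([ 3.27278503e-04, -5.44638491e+01, -2.73664391e+01,  6.45244843e-02,
        2.26357958e-02, -1.71040974e-04]), 'ee_pos': array([223.31628486, 583.15910323, 221.91179503]), 'orientation': array([-5.71335819e-01, -3.08886789e+00,  2.28676488e-03]), 'ft_force': array([0.39051971, 0.12530358, 0.36241941]), 'moment': array([ 0.01510084, -0.01298337, -0.01732285]), 'grasp_force': 0.0, 'width': 88.01772701464671} 18.700000000000003
[[586.8, 0.0, 328.5], [0.0, 586.8, 230.5], [0.0, 0.0, 1.0]] [[0.013, -0.985, 0.171, 263.231], [-1.0, -0.013, 0.003, 12.021], [-0.001, -0.171, -0.985, 1368.716], [0.0, 0.0, 0.0, 1.0]]
rack [(0.82, [340, 213, 98, 86]), (0.75, [458, 225, 106, 94])]
arm0 [(0.94, [485, 227, 19, 64]), (0.78, [433, 219, 32, 59]), (0.68, [340, 210, 94, 92])]
panel0 [(0.85, [209, 231, 64, 14]), (0.82, [210, 207, 65, 20]), (0.6
[... 456 characters left out ...]
 [0.996, -0.067, 0.056, -88.932], [0.001, -0.632, -0.775, 1279.658], [0.0, 0.0, 0.0, 1.0]]
rack [(0.89, [325, 262, 87, 65]), (0.74, [202, 260, 11, 49]), (0.43, [284, 209, 25, 35])]
arm0 [(0.74, [247, 263, 25, 40]), (0.73, [203, 260, 21, 46]), (0.15, [428, 310, 25, 34])]
panel0 [(0.83, [445, 160, 33, 57]), (0.75, [426, 218, 51, 32]), (0.66, [431, 236, 48, 34]), (0.64, [435, 255, 50, 33])]
panel1 [(0.83, [445, 160, 33, 57]), (0.75, [426, 218, 51, 32]), (0.66, [431, 236, 48, 34]), (0.64, [435, 255, 50, 33])]
panel2 [(0.83, [445, 160, 33, 57]), (0.75, [426, 218, 51, 32]), (0.66, [431, 236, 48, 34]), (0.64, [435, 255, 50, 33])]
carrier [(0.92, [427, 251, 63, 68])]
mat [(0.77, [225, 267, 92, 71])]
```

View pics/top0.png

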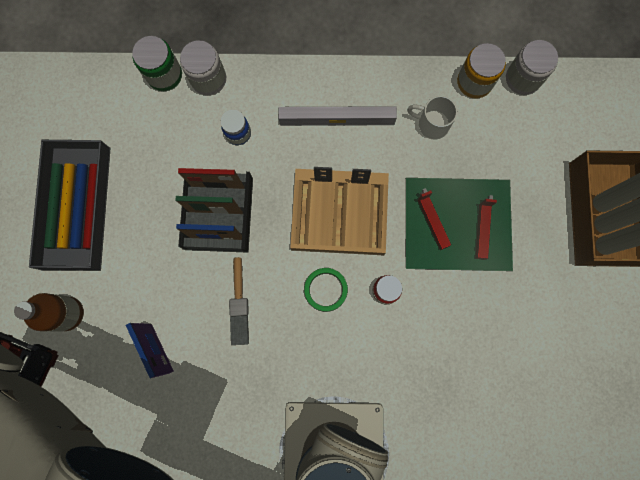

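View pics/scene0.png

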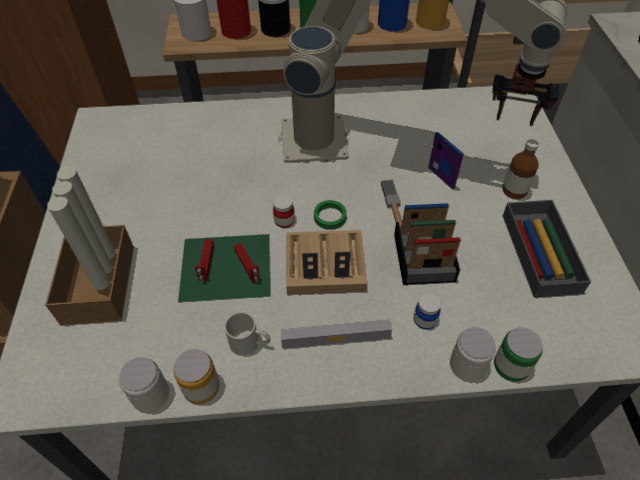

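```bash
cat > h.py <<'E'
from workcell import ctrl,get_image,finder
import cv2,numpy as np
from scipy.spatial.transform import Rotation as R
def cloud(p):
    d=p["depth"];K=p["K"];v,u=np.mgrid[:480,:640]
    c=np.stack([(u-K[0,2])/K[0,0]*d,(v-K[1,2])/K[1,1]*d,d],-1)
    w=c@p["pose"][:3,:3].T+p["pose"][:3,3]; w[d<=0]=np.nan; return w
def rect(pts):
    (c,s,a)=cv2.minAreaRect(pts[:,:2].astype(np.float32)); 
    if s[0]<s[1]: s=s[::-1]; a+=90
    return np.round(c,1),np.round(s,1),round(float(np.deg2rad((a+90)%180-90)),4)  # long axis yaw
def proj(p,X):
    P=np.linalg.inv(p["pose"]); c=np.atleast_2d(X)@P[:3,:3].T+P[:3,3]; q=c@p["K"].T; return q[:,:2]/q[:,2:]
def tool():
    o=ctrl.get_obs(); r=R.from_rotvec(o["orientation"]); return o,r
def rel(target,yaw_y=None):
    """tool-frame shift to a world TCP target; yaw_y: wanted world yaw of tool x axis, tool down"""
    o,r=tool(); d=r.inv().apply(np.array(target)-o["ee_pos"]); rv=np.zeros(3)
    if yaw_y is not None:
        c,s=np.cos(yaw_y),np.sin(yaw_y); T=R.from_matrix(np.array([[c,s,0],[s,-c,0],[0,0,-1]])); rv=(r.inv()*T).as_rotvec()
    return d.round(1),rv.round(4)
E
python3 - <<'E'
from h import *
p=get_image("top");w=cloud(p);f=p["frame"];hsv=cv2.cvtColor(f,cv2.COLOR_BGR2HSV)
def box(u0,u1,v0,v1):
    m=np.zeros((480,640),bool);m[v0:v1,u0:u1]=1;return m
z=w[...,2]
print("table z",np.nanmedian(z[330:380,420:600]),"mat",np.nanmedian(z[255:265,415:500]))
m=box(285,395,165,260)&(abs(z-42)<6);m=cv2.erode(m.astype(np.uint8),np.ones((2,2)))>0;print("rack",np.nanmedian(z[m]),rect(w[m]))
m=box(305,380,160,190)&(z>135);print("upr",m.sum(),np.nanmedian(z[m]))
n,l,s,c=cv2.connectedComponentsWithStats(m.astype(np.uint8))
for i in range(1,n): print(s[i],rect(w[l==i]),w[l==i].mean(0).round(1))
m=box(170,260,160,260)&(z>146);n,l,s,c=cv2.connectedComponentsWithStats(m.astype(np.uint8))
for i in range(1,n):
    if s[i][4]>20: print("panel",s[i],np.median(z[l==i]).round(1),rect(w[l==i]))
red=((hsv[...,0]<8)|(hsv[...,0]>172))&(hsv[...,1]>120)
m=box(405,513,180,268)&red;n,l,s,c=cv2.connectedComponentsWithStats(m.astype(np.uint8))
for i in range(1,n):
    if s[i][4]>60:
        q=w[(l==i)];b=q[abs(q[:,2]-27)<7];t=q[q[:,2]>45];print("arm",s[i],len(b),np.median(b[:,2]).round(1),rect(b),len(t),t.mean(0) if len(t) else 0)
m=box(175,258,165,255)&(z>52)&(z<66);print("carrier wall",rect(w[m]))
E
```

```text
table z -0.26612272074146404 mat 2.9163564243922337
rack 41.494887741028606 (array([540.5,  -9.5]), array([215.8, 186.4]), 1.5317)
upr 137 147.00956251122284
[314 167  18   4  66] (array([611.2,  30.9]), array([36.8,  5.7]), 1.5325) [610.4  30.8 145.9]
[352 169  19   5  71] (array([607.6, -52.7]), array([39.3,  5.7]), 1.5014) [607.  -53.3 145.3]
panel [178 168  58   8 347] 156.7 (array([598.4, 279. ]), array([121.1,  13.4]), 1.5536)
panel [175 196  59   8 335] 157.1 (array([538.3, 281.2]), array([120.6,  13.3]), 1.5446)
panel [176 224  59   8 327] 157.0 (array([477.3, 276. ]), array([120.5,  12. ]), 1.5397)
arm [418 197  33  52 572] 555 26.7 (array([ 519.1, -230.3]), array([126.7,  25.5]), 0.4158) 0 0
arm [478 205  14  53 534] 523 26.6 (array([ 498.6, -344.9]), array([123.8,  24.6]), -0.1001) 0 0
carrier wall (array([537.4, 278.2]), array([178.9, 151.6]), -0.0269)
```

```bash
cat >> h.py <<'E'
def plan(wps,start=None,step=200,turn=0.6):
    """wps: (x,y,z,yaw) with tool down; prints one servo delta per call"""
    o,r=tool(); pos=o["ee_pos"].copy() if start is None else np.array(start[:3],float)
    for (x,y,z,a) in wps:
        c,s=np.cos(a),np.sin(a);T=R.from_matrix(np.array([[c,s,0],[s,-c,0],[0,0,-1]]))
        while True:
            rv=(r.inv()*T).as_rotvec(); d=np.array([x,y,z])-pos
            n=max(1,np.ceil(np.linalg.norm(d)/step),np.ceil(np.linalg.norm(rv)/turn))
            sh=np.round(r.inv().apply(d/n),1 if n==1 and np.linalg.norm(d)<40 else 0); tu=np.round(rv/n,3)
            print([sh.tolist(),tu.tolist()], "rows>=%d"%max(np.ceil(np.linalg.norm(sh)/41.7),np.ceil(np.linalg.norm(tu)/.125)))
            pos=pos+r.apply(sh); r=r*R.from_rotvec(tu)
            if n==1: break
        print("--",pos.round(1))
E
python3 -c "
from h import *
plan([(470,-250,260,0.2)])"
```

```text
[[-106.0, -138.0, -7.0], [0.0, -0.0, 0.515]] rows>=5
[[-160.0, -68.0, -8.0], [0.0, -0.0, 0.515]] rows>=5
[[-173.0, 19.0, -7.0], [-0.0, -0.0, 0.515]] rows>=5
[[-141.0, 102.0, -8.0], [-0.0, -0.0, 0.515]] rows>=5
[[-72.0, 158.0, -7.0], [-0.0, -0.0, 0.516]] rows>=5
-- [ 469.9 -250.3  259.7]
```

Request:
{"op": "servo_tool", "data": {"deltas": [[[-106, -138, -7], [0, 0, 0.515]], [[-106, -138, -7], [0, 0, 0.515]], [[-106, -138, -7], [0, 0, 0.515]], [[-106, -138, -7], [0, 0, 0.515]], [[-106, -138, -7], [0, 0, 0.515]]], "grip": -0.3}}

```text
t: 1.27
ee_pos: [273.3, 411.7, 229.5]
orientation: [1.351, 2.836, -0.005]
ft_force: [0.1, 0.2, 0.1]
width: 58.5
grasp_force: 0.0
```

Request:
{"op": "servo_tool", "data": {"deltas": [[[-160, -68, -8], [0, 0, 0.515]], [[-160, -68, -8], [0, 0, 0.515]], [[-160, -68, -8], [0, 0, 0.515]], [[-160, -68, -8], [0, 0, 0.515]], [[-160, -68, -8], [0, 0, 0.515]]]}}

```text
t: 1.68
ee_pos: [323.0, 246.1, 237.9]
orientation: [2.029, 2.398, -0.001]
ft_force: [0.0, 1.0, -0.4]
width: 57.1
grasp_force: 0.0
```

Request:
{"op": "servo_tool", "data": {"deltas": [[[-173, 19, -7], [0, 0, 0.515]], [[-173, 19, -7], [0, 0, 0.515]], [[-173, 19, -7], [0, 0, 0.515]], [[-173, 19, -7], [0, 0, 0.515]], [[-173, 19, -7], [0, 0, 0.515]]]}}

```text
t: 2.1
ee_pos: [373.1, 79.3, 245.4]
orientation: [2.572, 1.801, 0.002]
ft_force: [0.1, -0.2, -0.4]
width: 56.8
grasp_force: 0.0
```

Request:
{"op": "servo_tool", "data": {"deltas": [[[-141, 102, -8], [0, 0, 0.515]], [[-141, 102, -8], [0, 0, 0.515]], [[-141, 102, -8], [0, 0, 0.515]], [[-141, 102, -8], [0, 0, 0.515]], [[-141, 102, -8], [0, 0, 0.515]]]}}

```text
t: 2.52
ee_pos: [423.2, -87.8, 253.5]
orientation: [2.944, 1.088, 0.004]
ft_force: [0.6, 0.1, 0.2]
width: 57.1
grasp_force: 0.0
```

Request:
{"op": "servo_tool", "data": {"deltas": [[[-72, 158, -7], [0, 0, 0.515]], [[-72, 158, -7], [0, 0, 0.515]], [[-72, 158, -7], [0, 0, 0.515]], [[-72, 158, -7], [0, 0, 0.515]], [[-72, 158, -7], [0, 0, 0.515]]]}}

```text
t: 2.93
ee_pos: [472.7, -254.6, 260.1]
orientation: [3.124, 0.305, 0.004]
ft_force: [-0.6, -1.0, 1.5]
width: 57.0
grasp_force: 0.0
```

```bash
cat >> h.py <<'E'
def arms(p,zoff=0):
    w=cloud(p);hsv=cv2.cvtColor(p["frame"],cv2.COLOR_BGR2HSV);out=[]
    m=((hsv[...,0]<8)|(hsv[...,0]>172))&(hsv[...,1]>120)&(w[...,2]>15)&(w[...,2]<75)
    m&=(w[...,1]<-150)&(w[...,0]>380)&(w[...,0]<680)
    n,l,s,c=cv2.connectedComponentsWithStats(m.astype(np.uint8))
    for i in range(1,n):
        if s[i][4]<200: continue
        q=w[l==i];b=q[abs(q[:,2]-27)<6];t=q[q[:,2]>55]
        print("arm",s[i],rect(b),np.median(b[:,2]).round(1),"flange",len(t),t.mean(0).round(1) if len(t) else 0)
E
python3 - <<'E'
from h import *
o=ctrl.get_obs();print(o["t"],o["ee_pos"],o["orientation"],o["width"],o["qpos"])
p=get_image("wrist");cv2.imwrite("pics/w1.png",p["frame"]);print(p["pose"].round(3).tolist());arms(p);arms(get_image("top"))
E
```

```text
2.9333 [ 472.69025484 -254.60403806  260.12066121] [3.12415876 0.30492038 0.00393921] 56.95722499394899 [-5.15849200e-01  2.48139852e-01  1.79212547e+00 -7.53824041e-04
  1.09778644e+00  8.60704071e-01]
[[0.194, -0.948, -0.251, 541.156], [-0.981, -0.187, -0.053, -240.685], [0.003, 0.257, -0.966, 421.801], [0.0, 0.0, 0.0, 1.0]]
arm [ 279   78   54  136 3050] (array([ 521.3, -230.2]), array([129.3,  23.6]), 0.4102) 26.4 flange 219 [ 577.8 -205.9   65.3]
arm [ 381  128   78  122 3125] (array([ 501.3, -344.9]), array([128.1,  25.1]), -0.1032) 26.4 flange 208 [ 563.2 -350.1   65.3]
arm [419 197  22  49 279] (array([ 524.7, -227.1]), array([112.1,  23.4]), 0.4002) 26.5 flange 0 0
```

View pics/w1.png

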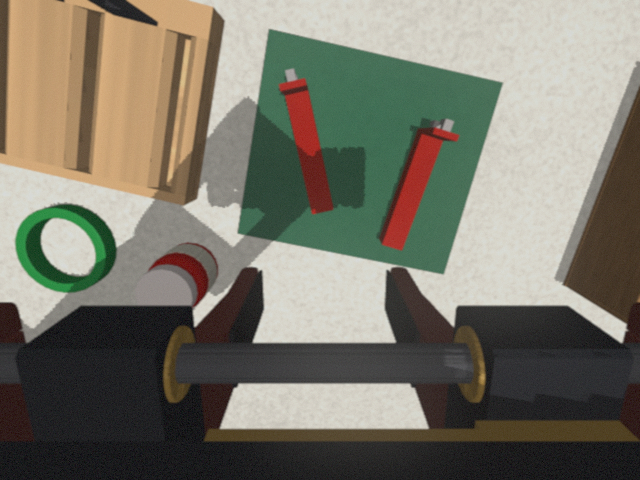

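```bash
python3 -c "
from h import *
plan([(525.6,-228.3,90,.41),(525.6,-228.3,6,.41)])"
```

```text
[[58.0, -11.0, 169.0], [-0.0, -0.0, -0.209]] rows>=5
-- [ 525.4 -228.5   90.3]
[[0.0, -0.0, 84.0], [-0.0, -0.0, 0.0]] rows>=3
-- [ 525.4 -228.5    6.3]
```

Request:
{"op": "servo_tool", "data": {"deltas": [[[58, -11, 169], [0, 0, -0.209]], [[58, -11, 169], [0, 0, -0.209]], [[58, -11, 169], [0, 0, -0.209]], [[58, -11, 169], [0, 0, -0.209]], [[58, -11, 169], [0, 0, -0.209]]]}}

```text
t: 3.45
ee_pos: [522.5, -223.6, 85.6]
orientation: [-3.069, -0.646, 0.01]
ft_force: [-1.2, 0.1, 0.1]
width: 57.0
grasp_force: 0.0
```

Request:
{"op": "servo_tool", "data": {"deltas": [[[0, 0, 25], [0, 0, 0]], [[0, 0, 45], [0, 0, 0]], [[0, 0, 65], [0, 0, 0]], [[0, 0, 78], [0, 0, 0]], [[0, 0, 84], [0, 0, 0]]]}}

```text
t: 3.87
ee_pos: [523.8, -226.5, 6.0]
orientation: [-3.074, -0.642, 0.003]
ft_force: [0.2, 0.6, 0.5]
width: 57.0
grasp_force: 0.0
```

Request:
{"op": "servo_tool", "data": {"deltas": [[[0, 0, 0], [0, 0, 0]], [[0, 0, 0], [0, 0, 0]], [[0, 0, 0], [0, 0, 0]], [[0, 0, 0], [0, 0, 0]], [[0, 0, 0], [0, 0, 0]]], "grip": 1}}

```text
t: 4.28
ee_pos: [525.1, -228.3, 7.7]
orientation: [3.075, 0.639, 0.002]
ft_force: [-0.7, 0.0, 0.2]
width: 27.3
grasp_force: 0.0
```

Request:
{"op": "servo_tool", "data": {"deltas": [[[0, 0, 0], [0, 0, 0]], [[0, 0, 0], [0, 0, 0]], [[0, 0, 0], [0, 0, 0]], [[0, 0, 0], [0, 0, 0]], [[0, 0, 0], [0, 0, 0]]]}}

```text
t: 4.7
ee_pos: [525.1, -228.3, 7.6]
orientation: [3.075, 0.639, 0.002]
ft_force: [-1.4, 0.4, 6.4]
width: 23.8
grasp_force: 30.0
```

Request:
{"op": "servo_tool", "data": {"deltas": [[[0, 0, -20], [0, 0, 0]], [[0, 0, -50], [0, 0, 0]], [[0, 0, -80], [0, 0, 0]], [[0, 0, -110], [0, 0, 0]], [[0, 0, -110], [0, 0, 0]]]}}

```text
t: 5.12
ee_pos: [527.4, -229.3, 121.8]
orientation: [3.071, 0.638, 0.01]
ft_force: [2.3, -1.0, -2.8]
width: 23.8
grasp_force: 30.0
```

```bash
cat >> h.py <<'E'
O=np.array([532.0,-8.6]);YAW=-0.040
def rw(x,y,O=O,a=YAW):
    return np.array([O[0]+x*np.cos(a)-y*np.sin(a),O[1]+x*np.sin(a)+y*np.cos(a)])
E
python3 -c "
from h import *
x,y=rw(-10.5,42)
plan([(x,y,118,-.04)])"
```

```text
[[50.0, -121.0, 1.0], [0.002, -0.003, 0.225]] rows>=4
[[22.0, -130.0, 2.0], [0.003, -0.004, 0.225]] rows>=4
-- [522.8  33.4 118. ]
```

Request:
{"op": "servo_tool", "data": {"deltas": [[[50, -121, 1], [0.002, -0.003, 0.225]], [[50, -121, 1], [0.002, -0.003, 0.225]], [[50, -121, 1], [0.002, -0.003, 0.225]], [[50, -121, 1], [0.002, -0.003, 0.225]], [[50, -121, 1], [0.002, -0.003, 0.225]]]}}

```text
t: 5.53
ee_pos: [520.9, -94.3, 114.5]
orientation: [-3.125, -0.296, 0.009]
ft_force: [0.1, 0.0, -3.1]
width: 24.1
grasp_force: 30.0
```

Request:
{"op": "servo_tool", "data": {"deltas": [[[22, -130, 2], [0.003, -0.004, 0.225]], [[22, -130, 2], [0.003, -0.004, 0.225]], [[22, -130, 2], [0.003, -0.004, 0.225]], [[22, -130, 2], [0.003, -0.004, 0.225]], [[22, -130, 2], [0.003, -0.004, 0.225]]]}}

```text
t: 5.95
ee_pos: [519.7, 36.4, 113.1]
orientation: [-3.137, 0.058, 0.013]
ft_force: [-0.5, -0.3, -3.6]
width: 23.7
grasp_force: 30.0
```

Request:
{"op": "servo_tool", "data": {"deltas": [[[0, 0, 0], [0, 0, 0]], [[0, 0, 0], [0, 0, 0]]]}}

```text
t: 6.12
ee_pos: [520.0, 33.4, 113.4]
orientation: [-3.138, 0.064, 0.013]
ft_force: [0.3, -0.2, -3.7]
width: 23.5
grasp_force: 30.0
```

```bash
python3 - <<'E'
from h import *
o=ctrl.get_obs();print(o["t"],o["ee_pos"],o["orientation"],o["width"])
p=get_image("wrist");cv2.imwrite("pics/w2.png",p["frame"]);w=cloud(p);z=w[...,2]
print(p["pose"].round(3).tolist())
m=(abs(z-42)<4)&(w[...,0]<650);print("block",np.median(z[m]),rect(w[m]))
m=(abs(z-150)<5)&(w[...,0]>590);n,l,s,c=cv2.connectedComponentsWithStats(m.astype(np.uint8))
for i in range(1,n):
    if s[i][4]>60: print(s[i],np.median(z[l==i]).round(1),rect(w[l==i]),w[l==i].mean(0).round(1))
E
```

```text
6.1167 [519.95747655  33.43128667 113.44805267] [-3.1377782   0.06396246  0.01276797] 23.489435142329004
[[-0.04, -0.963, -0.266, 591.423], [-0.999, 0.038, 0.013, 29.963], [-0.002, 0.267, -0.964, 274.358], [0.0, 0.0, 0.0, 1.0]]
block 41.38180577258876 (array([513.5,  47.9]), array([392.9, 251.3]), 1.5294)
[ 253   53  131   17 2104] 149.3 (array([612.4,  31.1]), array([40. ,  4.4]), 1.5294) [612.1  31.1 149.2]
[ 518   53  122   17 1933] 149.3 (array([609. , -51.4]), array([38.7,  4.4]), 1.5253) [608.9 -49.4 149.1]
```

View pics/w2.png

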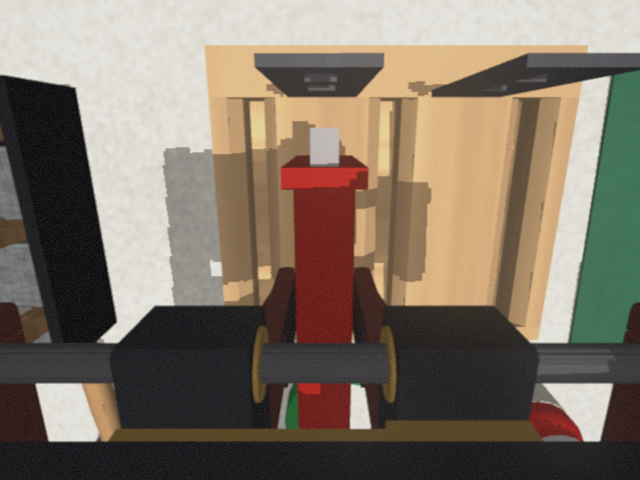

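```bash
cat >> h.py <<'E'
def hookview(p,uy):
    w=cloud(p);z=w[...,2];hsv=cv2.cvtColor(p["frame"],cv2.COLOR_BGR2HSV)
    red=((hsv[...,0]<8)|(hsv[...,0]>172))&(hsv[...,1]>120)
    zt=np.nanpercentile(z[red&(z<300)],98);print("flange top z",zt.round(1))
    m=red&(abs(z-zt)<4);print("flange top",rect(w[m]),w[m].mean(0).round(1))
    v,u=np.nonzero(m);roi=np.zeros_like(m);roi[v.min()-60:v.max(),u.min()+5:u.max()-5]=1
    t=roi&(hsv[...,1]<60)&(abs(z-(zt-4))<5);print("tab",t.sum(),rect(w[t]),np.median(w[t],0).round(1))
    m=red&(z<zt-30)&(z>zt-50);v,u=np.nonzero(m);m2=m.copy();m2[300:]=0;q=w[m2];
    A=np.c_[q[:,0]-q[:,0].mean(),np.ones(len(q))];print("bar",rect(q),"slope,z",np.linalg.lstsq(A,q[:,2],rcond=None)[0].round(4))
    m=(abs(z-149.5)<4)&(abs(w[...,1]-uy)<30)&(hsv[...,1]<90)&(w[...,0]>600);print("upright",rect(w[m]),w[m].mean(0).round(1))
    o=ctrl.get_obs();print(o["ee_pos"].round(1),R.from_rotvec(o["orientation"]).as_matrix()[:,2].round(4),R.from_rotvec(o["orientation"]).as_matrix()[:,0].round(4),o["ft_force"].round(1))
E
python3 -c "
from h import *
hookview(get_image('wrist'),31)"
```

```text
flange top z 201.5
flange top (array([535. ,  32.5]), array([148.7,  36.2]), 1.5333) [530.2  66.7 200.7]
tab 1963 (array([533.9,  32.5]), array([148.3,  41.4]), 1.5307) [553.9  47.6 200.1]
bar (array([578.8,  30.5]), array([24. ,  6.3]), 1.5358) slope,z [ -1.3683 168.2273]
upright (array([612.4,  31.1]), array([40.1,  4.4]), 1.5312) [612.2  31.2 149.2]
[520.   33.2 113.6] [-0.0079  0.0035 -1.    ] [ 0.9991 -0.0419 -0.008 ] [-0.1 -0.5 -3.1]
```

```bash
sed -i 's/    zt=np.nanp/    red[265:]=0;red[:,:230]=0;red[:,400:]=0\n    zt=np.nanp/' h.py
python3 -c "
from h import *
hookview(get_image('wrist'),31)"
```

```text
flange top z 172.9
flange top (array([578.8,  30.5]), array([24.1,  6.3]), 1.5326) [578.9  30.5 172. ]
tab 1090 (array([586.9,  30. ]), array([10.3,  8. ]), -0.0413) [587.1  30.1 167.9]
bar (array([560.3,  31.2]), array([42.6, 23.7]), -0.0458) slope,z [2.00000e-03 1.32259e+02]
upright (array([612.3,  31. ]), array([40.1,  4.5]), 1.531) [612.2  31.1 149.2]
[520.   33.3 113.7] [-0.0078  0.0035 -1.    ] [ 0.9991 -0.042  -0.0079] [-0.3  0.6 -3.3]
```

Request:
{"op": "servo_tool", "data": {"deltas": [[[0, -2, 12], [0, 0, 0]], [[0, -2, 24], [0, 0, 0]], [[0, -2, 36], [0, 0, 0]], [[0, -2, 36], [0, 0, 0]], [[0, -2, 36], [0, 0, 0]]]}}

```text
t: 6.68
ee_pos: [519.3, 36.1, 77.5]
orientation: [-3.137, 0.065, 0.014]
ft_force: [0.3, -0.1, -3.2]
width: 23.9
grasp_force: 30.0
```

Request:
{"op": "servo_tool", "data": {"deltas": [[[0, 0, 0], [0, 0, 0]], [[0, 0, 0], [0, 0, 0]], [[0, 0, 0], [0, 0, 0]]]}}

```text
t: 6.93
ee_pos: [520.3, 36.8, 78.5]
orientation: [-3.137, 0.064, 0.01]
ft_force: [0.5, 0.1, -3.5]
width: 23.5
grasp_force: 30.0
```

```bash
python3 -c "
from h import *
hookview(get_image('wrist'),31)"
```

```text
flange top z 137.9
flange top (array([579. ,  34.1]), array([23.9,  6.3]), 1.5286) [579.1  34.2 137. ]
tab 1118 (array([587. ,  33.7]), array([10.4,  8. ]), -0.0391) [587.2  33.7 132.9]
bar (array([560.5,  34.8]), array([42.6, 23.7]), -0.0419) slope,z [-4.00000e-04  9.72198e+01]
upright (array([612.4,  30.9]), array([40.5,  4.6]), 1.5287) [612.1  31.1 149.1]
[520.2  36.8  78.5] [-0.0065  0.0038 -1.    ] [ 0.9992 -0.0403 -0.0066] [ 0.1 -0.6 -3.3]
```

Request:
{"op": "servo_tool", "data": {"deltas": [[[4, 1.6, 0.8], [0, 0, 0]], [[8, 1.6, 0.8], [0, 0, 0]], [[8, 1.6, 0.8], [0, 0, 0]], [[8, 1.6, 0.8], [0, 0, 0]], [[8, 1.6, 0.8], [0, 0, 0]]]}}

```text
t: 7.4
ee_pos: [527.6, 35.0, 76.9]
orientation: [-3.137, 0.063, 0.012]
ft_force: [-0.4, 0.5, -2.7]
width: 23.8
grasp_force: 30.0
```

```bash
python3 -c "
from h import *
hookview(get_image('wrist'),31)"
```

```text
flange top z 136.2
flange top (array([586.4,  32.4]), array([24.1,  6.2]), 1.5316) [586.5  32.4 135.3]
tab 1089 (array([594.6,  32. ]), array([10.2,  7.9]), -0.0392) [594.7  32.  131.2]
bar (array([567.8,  33.1]), array([42.7, 23.7]), -0.0429) slope,z [3.6000e-03 9.5527e+01]
upright (array([612.5,  31.2]), array([40.4,  4.5]), 1.5289) [612.3  31.1 149.2]
[527.5  35.   76.9] [-0.008   0.0037 -1.    ] [ 0.9992 -0.0402 -0.0081] [ 0.6  0.6 -3.1]
```

Request:
{"op": "servo_tool", "data": {"deltas": [[[5, 0.2, -0.8], [0, 0, 0]], [[10, 0.2, -0.8], [0, 0, 0]], [[14, 0.2, -0.8], [0, 0, 0]], [[18, 0.2, -0.8], [0, 0, 0]], [[18, 0.2, -0.8], [0, 0, 0]]]}}

```text
t: 7.87
ee_pos: [546.9, 34.1, 77.8]
orientation: [-3.137, 0.063, 0.01]
ft_force: [1.2, -0.3, -3.5]
width: 23.9
grasp_force: 30.0
```

Request:
{"op": "servo_tool", "data": {"deltas": [[[2, 0, 0], [0, 0, 0]], [[2, 0, 0], [0, 0, 0]], [[2, 0, 0], [0, 0, 0]]]}}

```text
t: 8.12
ee_pos: [547.5, 34.0, 77.5]
orientation: [-3.137, 0.063, 0.012]
ft_force: [0.1, -1.5, -4.4]
width: 23.6
grasp_force: 30.0
```

```bash
python3 -c "
from h import *
hookview(get_image('wrist'),31)"
```

```text
flange top z 136.8
flange top (array([606.2,  31.4]), array([23.8,  6. ]), 1.5334) [606.2  31.4 135.9]
tab 645 (array([617. ,  31.1]), array([21.2,  5.2]), 1.533) [616.7  30.8 131.8]
bar (array([581.8,  32.3]), array([30.9, 23.7]), -0.0353) slope,z [-8.30000e-03  9.61029e+01]
upright (array([612.5,  31.1]), array([40.2,  4.1]), 1.5294) [612.6  31.1 149.4]
[547.4  34.   77.5] [-0.008   0.0037 -1.    ] [ 0.9992 -0.0402 -0.0082] [ 0.3 -0.2 -2.9]
```

Request:
{"op": "servo_tool", "data": {"deltas": [[[1.2, 0, 0], [0, 0, 0]], [[1.2, 0, 0], [0, 0, 0]], [[1.2, 0, 0], [0, 0, 0]]]}}

```text
t: 8.42
ee_pos: [548.7, 34.0, 77.6]
orientation: [-3.137, 0.063, 0.012]
ft_force: [-0.8, 0.3, -3.4]
width: 23.8
grasp_force: 30.0
```

Request:
{"op": "servo_tool", "data": {"deltas": [[[0, 0, 3], [0, 0, 0]], [[0, 0, 6], [0, 0, 0]], [[0, 0, 9], [0, 0, 0]], [[0, 0, 10.5], [0, 0, 0]], [[0, 0, 10.5], [0, 0, 0]]]}}

```text
t: 8.83
ee_pos: [548.8, 34.0, 66.8]
orientation: [-3.137, 0.063, 0.012]
ft_force: [-0.5, 0.8, -2.3]
width: 23.8
grasp_force: 30.0
```

Request:
{"op": "servo_tool", "data": {"deltas": [[[0, 0, 1], [0, 0, 0]], [[0, 0, 1], [0, 0, 0]], [[0, 0, 1], [0, 0, 0]]]}}

```text
t: 9.08
ee_pos: [549.0, 34.0, 66.3]
orientation: [-3.137, 0.063, 0.011]
ft_force: [-0.3, -0.8, 0.3]
width: 23.8
grasp_force: 30.0
```

```bash
python3 -c "
from h import *
hookview(get_image('wrist'),31)"
```

```text
flange top z 126.2
flange top (array([605.8,  31.5]), array([23.9,  3.4]), 1.5199) [605.8  31.7 125.4]
tab 832 (array([617.1,  31.2]), array([21.6,  6.9]), 1.5418) [616.8  30.9 121.4]
bar (array([583. ,  32.3]), array([29.9, 23.7]), -0.034) slope,z [4.50000e-03 8.53287e+01]
upright (array([612.5,  31. ]), array([40.4,  4.1]), 1.5302) [612.7  31.1 149.3]
[549.   34.   66.3] [-0.007   0.0037 -1.    ] [ 0.9992 -0.0401 -0.0071] [ 0.5 -0.6  0.2]
```

Request:
{"op": "servo_tool", "data": {"deltas": [[[0, 0, 0], [0, 0, 0]], [[0, 0, 0], [0, 0, 0]], [[0, 0, 0], [0, 0, 0]], [[0, 0, 0], [0, 0, 0]], [[0, 0, 0], [0, 0, 0]]], "grip": -0.3}}

```text
t: 9.55
ee_pos: [548.8, 34.0, 66.1]
orientation: [-3.137, 0.063, 0.012]
ft_force: [-0.2, 0.1, 0.2]
width: 53.9
grasp_force: 0.0
```

Request:
{"op": "servo_tool", "data": {"deltas": [[[0, 0, -20], [0, 0, 0]], [[0, 0, -50], [0, 0, 0]], [[0, 0, -90], [0, 0, 0]], [[0, 0, -130], [0, 0, 0]], [[0, 0, -150], [0, 0, 0]]]}}

```text
t: 9.97
ee_pos: [551.7, 33.5, 220.7]
orientation: [-3.137, 0.063, 0.003]
ft_force: [1.4, -0.3, 0.3]
width: 57.0
grasp_force: 0.0
```

Request:
{"op": "servo_tool", "data": {"deltas": [[[0, 0, 0], [0, 0, 0]], [[0, 0, 0], [0, 0, 0]]]}}

```text
t: 10.13
ee_pos: [550.5, 33.5, 217.3]
orientation: [-3.137, 0.063, 0.008]
ft_force: [-0.1, -0.5, 0.2]
width: 57.0
grasp_force: 0.0
```

```bash
python3 -c "
from h import *
p=get_image('wrist');cv2.imwrite('pics/w3.png',p['frame']);hookview(p,31)
arms(get_image('top'))
plan([(440,-300,215,-0.1)])"
```

```text
flange top z 125.8
flange top (array([605.4,  31.2]), array([22.7,  6. ]), 1.5341) [605.3  31.2 125.2]
tab 110 (array([613.7,  33.4]), array([11.6, 10. ]), 1.5348) [616.   31.4 121.7]
bar (array([556.3,  33.3]), array([85.2, 23.3]), -0.0413) slope,z [3.33000e-02 8.36179e+01]
upright (array([612.5,  30.9]), array([39.8,  3.6]), 1.5326) [612.5  30.9 149.5]
[549.4  33.4 215.7] [-0.0079  0.0037 -1.    ] [ 0.9992 -0.0402 -0.008 ] [-0.2 -0.2 -0.1]
arm [478 205  14  53 533] (array([ 498.8, -344.8]), array([123.6,  25.1]), -0.0971) 27.0 flange 0 0
[[-48.0, 169.0, -0.0], [-0.001, 0.005, 0.03]] rows>=5
[[-42.0, 170.0, -0.0], [-0.002, 0.005, 0.03]] rows>=5
-- [ 440.3 -300.2  214.7]
```

View pics/w3.png

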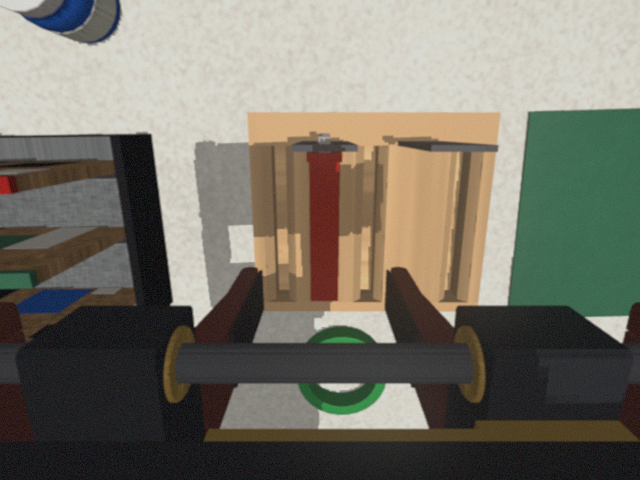

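Request:
{"op": "servo_tool", "data": {"deltas": [[[-48, 169, 0], [-0.001, 0.005, 0.03]], [[-48, 169, 0], [-0.001, 0.005, 0.03]], [[-48, 169, 0], [-0.001, 0.005, 0.03]], [[-48, 169, 0], [-0.001, 0.005, 0.03]], [[-48, 169, 0], [-0.001, 0.005, 0.03]]]}}

```text
t: 10.65
ee_pos: [492.2, -137.2, 213.8]
orientation: [-3.137, 0.115, 0.011]
ft_force: [0.1, 0.1, -0.2]
width: 57.4
grasp_force: 0.0
```

Request:
{"op": "servo_tool", "data": {"deltas": [[[-42, 170, 0], [-0.002, 0.005, 0.03]], [[-42, 170, 0], [-0.002, 0.005, 0.03]], [[-42, 170, 0], [-0.002, 0.005, 0.03]], [[-42, 170, 0], [-0.002, 0.005, 0.03]], [[-42, 170, 0], [-0.002, 0.005, 0.03]]]}}

```text
t: 11.07
ee_pos: [439.3, -304.0, 214.0]
orientation: [-3.137, 0.163, 0.0]
ft_force: [-0.0, -0.8, 0.6]
width: 57.3
grasp_force: 0.0
```

Request:
{"op": "servo_tool", "data": {"deltas": [[[0, 0, 0], [0, 0, 0]], [[0, 0, 0], [0, 0, 0]]]}}

```text
t: 11.23
ee_pos: [440.7, -299.4, 214.2]
orientation: [-3.135, 0.16, 0.0]
ft_force: [-0.4, -0.2, -0.0]
width: 57.1
grasp_force: 0.0
```

```bash
python3 -c "
from h import *
p=get_image('wrist');arms(p)
print(ctrl.get_obs()['ee_pos'])
plan([(506.5,-344.2,90,-.102),(506.5,-344.2,6,-.102)])"
```

```text
arm [ 352   51   40  158 4262] (array([ 500.3, -344.7]), array([124.5,  24. ]), -0.0997) 26.4 flange 354 [ 563.2 -350.7   65.1]
[ 441.0982229  -298.73097554  214.47685072]
[[70.0, 39.0, 124.0], [-0.002, -0.0, 0.002]] rows>=4
-- [ 506.9 -344.3   90.4]
[[-0.0, -0.0, 84.0], [0.0, -0.0, -0.0]] rows>=3
-- [ 506.9 -344.3    6.4]
```

Request:
{"op": "servo_tool", "data": {"deltas": [[[70, 39, 124], [0, 0, 0]], [[70, 39, 124], [0, 0, 0]], [[70, 39, 124], [0, 0, 0]], [[70, 39, 124], [0, 0, 0]], [[70, 39, 124], [0, 0, 0]]]}}

```text
t: 11.7
ee_pos: [507.5, -343.2, 86.9]
orientation: [-3.134, 0.153, 0.005]
ft_force: [-0.8, 1.0, -1.0]
width: 57.2
grasp_force: 0.0
```

Request:
{"op": "servo_tool", "data": {"deltas": [[[0, 0, 25], [0, 0, 0]], [[0, 0, 45], [0, 0, 0]], [[0, 0, 65], [0, 0, 0]], [[0, 0, 78], [0, 0, 0]], [[0, 0, 84], [0, 0, 0]]]}}

```text
t: 12.12
ee_pos: [507.1, -344.0, 6.9]
orientation: [-3.136, 0.155, -0.0]
ft_force: [-0.0, 0.7, 1.1]
width: 57.3
grasp_force: 0.0
```

Request:
{"op": "servo_tool", "data": {"deltas": [[[0, 0, 0], [0, 0, 0]], [[0, 0, 0], [0, 0, 0]], [[0, 0, 0], [0, 0, 0]], [[0, 0, 0], [0, 0, 0]], [[0, 0, 0], [0, 0, 0]]], "grip": 1}}

```text
t: 12.53
ee_pos: [508.0, -346.3, 8.8]
orientation: [3.137, -0.157, 0.005]
ft_force: [-0.1, -1.1, 0.4]
width: 27.1
grasp_force: 0.0
```

Request:
{"op": "servo_tool", "data": {"deltas": [[[0, 0, 0], [0, 0, 0]], [[0, 0, 0], [0, 0, 0]], [[0, 0, 0], [0, 0, 0]], [[0, 0, 0], [0, 0, 0]], [[0, 0, 0], [0, 0, 0]]]}}

```text
t: 12.95
ee_pos: [507.9, -346.2, 8.6]
orientation: [3.137, -0.158, 0.005]
ft_force: [-1.3, 1.4, 6.6]
width: 23.6
grasp_force: 30.0
```

Request:
{"op": "servo_tool", "data": {"deltas": [[[0, 0, -20], [0, 0, 0]], [[0, 0, -50], [0, 0, 0]], [[0, 0, -80], [0, 0, 0]], [[0, 0, -112], [0, 0, 0]], [[0, 0, -112], [0, 0, 0]]]}}

```text
t: 13.37
ee_pos: [510.1, -348.1, 125.5]
orientation: [3.133, -0.157, 0.015]
ft_force: [1.2, -1.3, -2.9]
width: 23.7
grasp_force: 30.0
```

```bash
python3 -c "
from h import *
O2=np.array([533.5,-7.7])
x,y=rw(-8,-42,O2,-.0405)
print(x,y)
plan([(x,y,118,-.0405)])"
```

```text
523.8060250759821 -49.341648024213846
[[-8.0, -149.0, 3.0], [0.002, -0.005, -0.03]] rows>=4
[[-4.0, -150.0, 3.0], [0.003, -0.005, -0.03]] rows>=4
-- [523.6 -49.1 118.4]
```

Request:
{"op": "servo_tool", "data": {"deltas": [[[-8, -149, 3], [0.002, -0.005, -0.03]], [[-8, -149, 3], [0.002, -0.005, -0.03]], [[-8, -149, 3], [0.002, -0.005, -0.03]], [[-8, -149, 3], [0.002, -0.005, -0.03]], [[-8, -149, 3], [0.002, -0.005, -0.03]]]}}

```text
t: 13.78
ee_pos: [512.4, -192.2, 115.2]
orientation: [-3.135, 0.105, 0.01]
ft_force: [-0.5, -0.5, -2.5]
width: 24.0
grasp_force: 30.0
```

Request:
{"op": "servo_tool", "data": {"deltas": [[[-4, -150, 3], [0.003, -0.005, -0.03]], [[-4, -150, 3], [0.003, -0.005, -0.03]], [[-4, -150, 3], [0.003, -0.005, -0.03]], [[-4, -150, 3], [0.003, -0.005, -0.03]], [[-4, -150, 3], [0.003, -0.005, -0.03]]]}}

```text
t: 14.2
ee_pos: [519.9, -43.4, 113.1]
orientation: [-3.135, 0.058, 0.015]
ft_force: [0.5, -0.3, -2.9]
width: 24.0
grasp_force: 30.0
```

Request:
{"op": "servo_tool", "data": {"deltas": [[[0, 0, 12], [0, 0, 0]], [[0, 0, 24], [0, 0, 0]], [[0, 0, 34], [0, 0, 0]], [[0, 0, 34], [0, 0, 0]], [[0, 0, 34], [0, 0, 0]]]}}

```text
t: 14.62
ee_pos: [519.8, -47.4, 79.2]
orientation: [-3.135, 0.064, 0.015]
ft_force: [-0.4, -1.1, -2.7]
width: 23.6
grasp_force: 30.0
```

Request:
{"op": "servo_tool", "data": {"deltas": [[[0, 0, 0], [0, 0, 0]], [[0, 0, 0], [0, 0, 0]], [[0, 0, 0], [0, 0, 0]]]}}

```text
t: 14.87
ee_pos: [520.9, -47.0, 80.7]
orientation: [-3.135, 0.063, 0.01]
ft_force: [0.1, 0.0, -2.9]
width: 23.9
grasp_force: 30.0
```

```bash
python3 -c "
from h import *
hookview(get_image('wrist'),-51)"
```

```text
flange top z 138.8
flange top (array([577.5, -49.7]), array([24. ,  6.4]), 1.5233) [577.7 -49.9 137.9]
tab 1062 (array([585.5, -50.2]), array([10.4,  8.1]), -0.038) [585.7 -50.  133.8]
bar (array([559.9, -48.8]), array([40.8, 23.9]), -0.037) slope,z [8.60000e-03 9.81879e+01]
upright (array([608.9, -52.9]), array([40.3,  4.4]), 1.5256) [608.7 -52.8 149.2]
[520.9 -47.   80.6] [-0.0065  0.0056 -1.    ] [ 0.9992 -0.0404 -0.0067] [ 0.2 -0.2 -3.3]
```

Request:
{"op": "servo_tool", "data": {"deltas": [[[4, 1.7, 1.8], [0, 0, 0]], [[8, 1.7, 1.8], [0, 0, 0]], [[8, 1.7, 1.8], [0, 0, 0]], [[8, 1.7, 1.8], [0, 0, 0]], [[8, 1.7, 1.8], [0, 0, 0]]]}}

```text
t: 15.33
ee_pos: [528.3, -48.8, 78.2]
orientation: [-3.135, 0.063, 0.012]
ft_force: [-0.8, -0.7, -2.4]
width: 23.9
grasp_force: 30.0
```

```bash
python3 -c "
from h import *
hookview(get_image('wrist'),-51)"
```

```text
flange top z 136.3
flange top (array([585.1, -51.4]), array([23.9,  6.4]), 1.5241) [585.2 -51.5 135.3]
tab 1060 (array([593.1, -51.9]), array([10.4,  8.2]), -0.042) [593.2 -51.7 131.3]
bar (array([567.4, -50.5]), array([40.9, 24. ]), -0.0381) slope,z [1.02000e-02 9.57131e+01]
upright (array([608.9, -52.9]), array([40.4,  4.1]), 1.531) [608.9 -52.9 149.3]
[528.3 -48.7  78.2] [-0.0078  0.0057 -1.    ] [ 0.9992 -0.0401 -0.008 ] [-0.1  0.8 -3.1]
```

Request:
{"op": "servo_tool", "data": {"deltas": [[[5, 0.4, -0.6], [0, 0, 0]], [[9, 0.4, -0.6], [0, 0, 0]], [[13, 0.4, -0.6], [0, 0, 0]], [[16, 0.4, -0.6], [0, 0, 0]], [[16, 0.4, -0.6], [0, 0, 0]]]}}

```text
t: 15.8
ee_pos: [545.4, -49.9, 78.8]
orientation: [-3.135, 0.063, 0.01]
ft_force: [0.4, -0.3, -2.8]
width: 23.8
grasp_force: 30.0
```

Request:
{"op": "servo_tool", "data": {"deltas": [[[2, 0, 0], [0, 0, 0]], [[2, 0, 0], [0, 0, 0]], [[2, 0, 0], [0, 0, 0]]]}}

```text
t: 16.05
ee_pos: [546.3, -49.9, 78.6]
orientation: [-3.135, 0.063, 0.012]
ft_force: [0.9, 0.5, -3.3]
width: 23.9
grasp_force: 30.0
```

```bash
python3 -c "
from h import *
hookview(get_image('wrist'),-51)"
```

```text
flange top z 136.7
flange top (array([602.6, -52.5]), array([24. ,  5.7]), 1.529) [602.7 -52.7 135.8]
tab 675 (array([613.5, -52.6]), array([21.3,  5.3]), 1.5265) [613.  -52.9 131.8]
bar (array([579.1, -51.4]), array([28.5, 23.9]), -0.0428) slope,z [-1.04000e-02  9.60932e+01]
upright (array([609. , -52.8]), array([40.4,  4.2]), 1.532) [609.1 -52.8 149.3]
[546.2 -49.9  78.7] [-0.0078  0.0057 -1.    ] [ 0.9992 -0.0402 -0.008 ] [-0.6 -0.1 -2.7]
```

Request:
{"op": "servo_tool", "data": {"deltas": [[[1.4, 0, 0], [0, 0, 0]], [[1.4, 0, 0], [0, 0, 0]], [[1.4, 0, 0], [0, 0, 0]]]}}

```text
t: 16.35
ee_pos: [547.4, -49.9, 78.6]
orientation: [-3.135, 0.063, 0.013]
ft_force: [-1.7, -0.2, -2.8]
width: 23.5
grasp_force: 30.0
```

Request:
{"op": "servo_tool", "data": {"deltas": [[[0, 0, 3], [0, 0, 0]], [[0, 0, 6], [0, 0, 0]], [[0, 0, 9], [0, 0, 0]], [[0, 0, 10.3], [0, 0, 0]], [[0, 0, 10.3], [0, 0, 0]]]}}

```text
t: 16.77
ee_pos: [547.6, -49.9, 68.1]
orientation: [-3.135, 0.063, 0.013]
ft_force: [-1.7, -0.0, -2.2]
width: 23.8
grasp_force: 30.0
```

Request:
{"op": "servo_tool", "data": {"deltas": [[[0, 0, 1], [0, 0, 0]], [[0, 0, 1], [0, 0, 0]], [[0, 0, 1], [0, 0, 0]]]}}

```text
t: 17.02
ee_pos: [547.9, -49.9, 67.6]
orientation: [-3.135, 0.063, 0.011]
ft_force: [-1.8, 0.6, -0.2]
width: 23.4
grasp_force: 30.0
```

```bash
python3 -c "
from h import *
hookview(get_image('wrist'),-51)"
```

```text
flange top z 126.2
flange top (array([602.1, -52.5]), array([24. ,  2.7]), 1.524) [602.2 -52.2 125.4]
tab 906 (array([613.6, -52.8]), array([21.3,  7.8]), 1.5366) [613.2 -52.9 121.5]
bar (array([580.1, -51.5]), array([27.6, 23.6]), -0.0448) slope,z [7.0000e-04 8.5423e+01]
upright (array([609.1, -52.7]), array([40.5,  4.3]), 1.5274) [609.2 -52.9 149.3]
[547.8 -49.9  67.6] [-0.0071  0.0057 -1.    ] [ 0.9992 -0.0402 -0.0074] [-1.6  1.2 -0.7]
```

Request:
{"op": "servo_tool", "data": {"deltas": [[[0, 0, 0], [0, 0, 0]], [[0, 0, 0], [0, 0, 0]], [[0, 0, 0], [0, 0, 0]], [[0, 0, 0], [0, 0, 0]], [[0, 0, 0], [0, 0, 0]]], "grip": -0.3}}

```text
t: 17.48
ee_pos: [547.8, -49.9, 67.5]
orientation: [-3.135, 0.063, 0.011]
ft_force: [-0.7, -0.3, 0.5]
width: 53.6
grasp_force: 0.0
```

Request:
{"op": "servo_tool", "data": {"deltas": [[[0, 0, -20], [0, 0, 0]], [[0, 0, -50], [0, 0, 0]], [[0, 0, -90], [0, 0, 0]], [[0, 0, -130], [0, 0, 0]], [[0, 0, -165], [0, 0, 0]]]}}

```text
t: 17.9
ee_pos: [549.0, -50.9, 234.8]
orientation: [-3.135, 0.063, 0.011]
ft_force: [0.7, -0.4, 0.8]
width: 57.2
grasp_force: 0.0
```

Request:
{"op": "servo_tool", "data": {"deltas": [[[0, 0, 0], [0, 0, 0]], [[0, 0, 0], [0, 0, 0]]]}}

```text
t: 18.07
ee_pos: [550.3, -51.0, 234.8]
orientation: [-3.136, 0.063, 0.004]
ft_force: [0.4, -0.2, -1.0]
width: 56.9
grasp_force: 0.0
```

```bash
cat >> h.py <<'E'
def panels(p):
    w=cloud(p);z=w[...,2];m=(abs(z-157)<7)&(w[...,0]>440)&(w[...,0]<640)&(w[...,1]>180)&(w[...,1]<380)
    n,l,s,c=cv2.connectedComponentsWithStats(m.astype(np.uint8))
    for i in range(1,n):
        if s[i][4]>60: print("panel",s[i],np.median(z[l==i]).round(1),rect(w[l==i]),p["frame"][l==i].mean(0).astype(int))
E
python3 -c "
from h import *
p=get_image('wrist');cv2.imwrite('pics/w4.png',p['frame']);hookview(p,-51)
panels(get_image('top'))
plan([(477.5,277,232,1.54)])"
```

```text
flange top z 125.5
flange top (array([601.9, -52.2]), array([22.9,  5.7]), 1.536) [601.7 -52.6 125.2]
tab 107 (array([610.4, -52.1]), array([15.1, 10.6]), 1.528) [612.4 -52.3 121.5]
bar (array([553.7, -17.3]), array([98.4, 94.6]), -0.1116) slope,z [3.0000e-02 8.3342e+01]
upright (array([609. , -52.9]), array([39.6,  3.3]), 1.5308) [609.  -53.  149.4]
[548.9 -50.8 232.8] [-0.0063  0.0056 -1.    ] [ 0.9992 -0.0402 -0.0065] [-0.5  0.1  0.6]
panel [178 168  57   8 307] 157.4 (array([598.6, 279.6]), array([121.3,  12.5]), 1.5507) [ 28  33 111]
panel [175 196  58   7 313] 157.1 (array([537.8, 281.6]), array([121.4,  12. ]), 1.5443) [48 69 38]
panel [176 224  58   8 314] 157.3 (array([477.2, 276.4]), array([121.3,  11.6]), 1.5455) [95 55 33]
[[-28.0, -108.0, 1.0], [-0.004, 0.001, -0.527]] rows>=5
[[30.0, -108.0, 0.0], [-0.004, 0.001, -0.527]] rows>=5
[[81.0, -77.0, -0.0], [-0.003, 0.001, -0.526]] rows>=5
-- [478.  277.2 231.9]
```

View pics/w4.png

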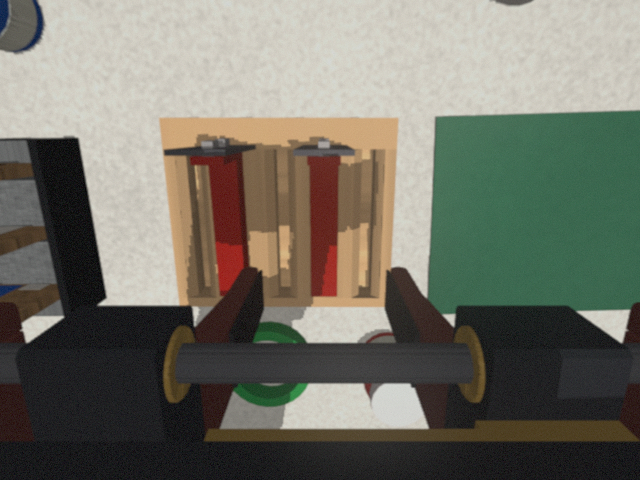

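Request:
{"op": "servo_tool", "data": {"deltas": [[[-28, -108, 1], [-0.004, 0.001, -0.527]], [[-28, -108, 1], [-0.004, 0.001, -0.527]], [[-28, -108, 1], [-0.004, 0.001, -0.527]], [[-28, -108, 1], [-0.004, 0.001, -0.527]], [[-28, -108, 1], [-0.004, 0.001, -0.527]]]}}

```text
t: 18.58
ee_pos: [523.5, 59.8, 230.0]
orientation: [-3.041, -0.771, 0.014]
ft_force: [-0.5, -0.0, 0.4]
width: 57.3
grasp_force: 0.0
```

Request:
{"op": "servo_tool", "data": {"deltas": [[[30, -108, 0], [-0.004, 0.001, -0.527]], [[30, -108, 0], [-0.004, 0.001, -0.527]], [[30, -108, 0], [-0.004, 0.001, -0.527]], [[30, -108, 0], [-0.004, 0.001, -0.527]], [[30, -108, 0], [-0.004, 0.001, -0.527]]]}}

```text
t: 19.0
ee_pos: [499.5, 169.1, 230.2]
orientation: [-2.737, -1.537, 0.01]
ft_force: [-0.3, 0.3, -0.3]
width: 57.2
grasp_force: 0.0
```

Request:
{"op": "servo_tool", "data": {"deltas": [[[81, -77, 0], [-0.003, 0.001, -0.526]], [[81, -77, 0], [-0.003, 0.001, -0.526]], [[81, -77, 0], [-0.003, 0.001, -0.526]], [[81, -77, 0], [-0.003, 0.001, -0.526]], [[81, -77, 0], [-0.003, 0.001, -0.526]]]}}

```text
t: 19.42
ee_pos: [477.0, 278.3, 230.1]
orientation: [-2.245, -2.197, 0.006]
ft_force: [0.8, 0.3, -0.5]
width: 57.2
grasp_force: 0.0
```

Request:
{"op": "servo_tool", "data": {"deltas": [[[0, 0, 0], [0, 0, 0]], [[0, 0, 0], [0, 0, 0]], [[0, 0, 0], [0, 0, 0]]]}}

```text
t: 19.67
ee_pos: [478.2, 276.6, 231.4]
orientation: [2.257, 2.185, -0.002]
ft_force: [0.3, -0.7, 0.2]
width: 56.9
grasp_force: 0.0
```

```bash
python3 -c "
from h import *
p=get_image('wrist');panels(p);cv2.imwrite('pics/w5.png',p['frame'])
o=ctrl.get_obs();print(o['ee_pos'],o['orientation'],o['qpos'].round(2),R.from_rotvec(o['orientation']).as_matrix()[:,2].round(4))"
```

```text
panel [ 405  139   26  154 2627] 157.4 (array([539.1, 291.2]), array([101.1,  11. ]), 1.5507) [67 84 56]
panel [ 489  139   42  166 3526] 157.2 (array([599.1, 283.2]), array([113.2,  12.8]), 1.546) [ 51  56 150]
panel [ 316  150   17  177 2804] 157.6 (array([478.2, 276.7]), array([120.2,  10.3]), 1.5438) [111  75  56]
[478.46192113 276.6064135  231.73799185] [ 2.25717951e+00  2.18480756e+00 -1.50630583e-03] [ 0.5   0.31  1.78 -0.    1.05  0.54] [-5.e-04 -8.e-04 -1.e+00]
```

View pics/w5.png

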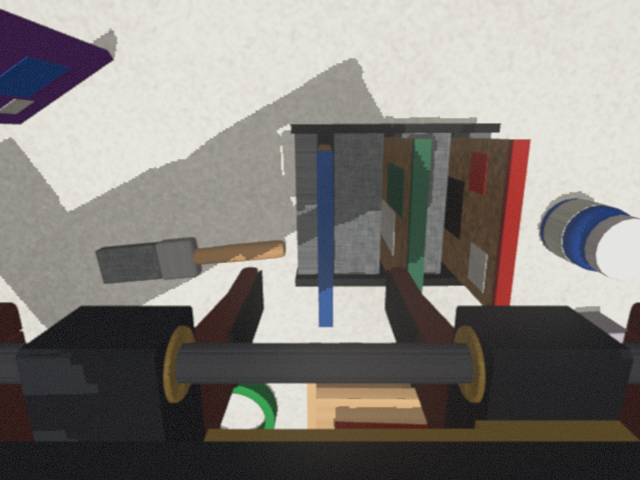

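Request:
{"op": "servo_tool", "data": {"deltas": [[[0, 0, 20], [0, 0, -0.006]], [[0, 0, 50], [0, 0, -0.006]], [[0, 0, 80], [0, 0, -0.006]], [[0, 0, 100], [0, 0, -0.006]], [[0, 0, 110], [0, 0, -0.006]]], "grip": 0}}

```text
t: 20.13
ee_pos: [477.4, 275.8, 119.8]
orientation: [-2.25, -2.192, 0.006]
ft_force: [-0.3, -0.7, -0.6]
width: 44.1
grasp_force: 0.0
```

Request:
{"op": "servo_tool", "data": {"deltas": [[[0, 0, 0], [0, 0, 0]], [[0, 0, 0], [0, 0, 0]], [[0, 0, 0], [0, 0, 0]]]}}

```text
t: 20.38
ee_pos: [479.8, 277.5, 123.9]
orientation: [2.249, 2.192, 0.004]
ft_force: [-0.3, -0.2, 0.2]
width: 44.3
grasp_force: 0.0
```

Request:
{"op": "servo_tool", "data": {"deltas": [[[0, 0, 0], [0, 0, 0]], [[0, 0, 0], [0, 0, 0]], [[0, 0, 0], [0, 0, 0]], [[0, 0, 0], [0, 0, 0]], [[0, 0, 0], [0, 0, 0]]], "grip": 1}}

```text
t: 20.8
ee_pos: [478.9, 277.2, 123.0]
orientation: [2.248, 2.193, 0.002]
ft_force: [0.2, 1.1, 0.8]
width: 14.1
grasp_force: 0.0
```

Request:
{"op": "servo_tool", "data": {"deltas": [[[0, 0, 0], [0, 0, 0]], [[0, 0, 0], [0, 0, 0]], [[0, 0, 0], [0, 0, 0]], [[0, 0, 0], [0, 0, 0]]]}}

```text
t: 21.13
ee_pos: [478.9, 277.2, 122.9]
orientation: [2.249, 2.193, 0.001]
ft_force: [-1.0, 0.7, 4.8]
width: 9.8
grasp_force: 30.0
```

Request:
{"op": "servo_tool", "data": {"deltas": [[[0, 0, -15], [0, 0, 0]], [[0, 0, -40], [0, 0, 0]], [[0, 0, -75], [0, 0, 0]], [[0, 0, -110], [0, 0, 0]], [[0, 0, -145], [0, 0, 0]]]}}

```text
t: 21.55
ee_pos: [478.0, 276.8, 268.4]
orientation: [2.249, 2.193, -0.002]
ft_force: [0.2, 0.2, -2.4]
width: 9.9
grasp_force: 30.0
```

Request:
{"op": "servo_tool", "data": {"deltas": [[[0, 0, -15], [0, 0, 0]], [[0, 0, -25], [0, 0, 0]], [[0, 0, -25], [0, 0, 0]]]}}

```text
t: 21.8
ee_pos: [479.4, 277.5, 294.3]
orientation: [2.248, 2.192, 0.006]
ft_force: [0.3, 0.5, -1.5]
width: 9.6
grasp_force: 30.0
```

```bash
python3 -c "
from h import *
x,y=rw(0,-84,np.array([533.8,-7.7]),-.0405);print(x,y)
plan([(x,y,295,-.0405)])"
```

```text
530.3989299454795 -91.6311189159554
[[-123.0, 20.0, -0.0], [0.001, -0.001, 0.529]] rows>=5
[[-96.0, 79.0, -0.0], [0.0, -0.001, 0.529]] rows>=5
[[-42.0, 116.0, -1.0], [0.0, -0.002, 0.528]] rows>=5
-- [530.2 -91.3 295.1]
```

Request:
{"op": "servo_tool", "data": {"deltas": [[[-123, 20, 0], [0.001, -0.001, 0.529]], [[-123, 20, 0], [0.001, -0.001, 0.529]], [[-123, 20, 0], [0.001, -0.001, 0.529]], [[-123, 20, 0], [0.001, -0.001, 0.529]], [[-123, 20, 0], [0.001, -0.001, 0.529]]]}}

```text
t: 22.22
ee_pos: [494.7, 151.0, 290.3]
orientation: [-2.752, -1.515, 0.007]
ft_force: [-0.0, 0.1, -2.5]
width: 9.6
grasp_force: 30.0
```

Request:
{"op": "servo_tool", "data": {"deltas": [[[-96, 79, 0], [0, -0.001, 0.529]], [[-96, 79, 0], [0, -0.001, 0.529]], [[-96, 79, 0], [0, -0.001, 0.529]], [[-96, 79, 0], [0, -0.001, 0.529]], [[-96, 79, 0], [0, -0.001, 0.529]]]}}

```text
t: 22.63
ee_pos: [511.3, 28.0, 290.3]
orientation: [3.052, 0.742, -0.008]
ft_force: [-0.1, 0.1, -1.8]
width: 9.8
grasp_force: 30.0
```

Request:
{"op": "servo_tool", "data": {"deltas": [[[-42, 116, -1], [0, -0.002, 0.528]], [[-42, 116, -1], [0, -0.002, 0.528]], [[-42, 116, -1], [0, -0.002, 0.528]], [[-42, 116, -1], [0, -0.002, 0.528]], [[-42, 116, -1], [0, -0.002, 0.528]]]}}

```text
t: 23.05
ee_pos: [528.5, -93.8, 291.2]
orientation: [3.139, -0.079, -0.011]
ft_force: [0.5, 0.3, -2.1]
width: 9.9
grasp_force: 30.0
```

Request:
{"op": "servo_tool", "data": {"deltas": [[[0, 0, 0], [0, 0, 0]], [[0, 0, 0], [0, 0, 0]], [[0, 0, 0], [0, 0, 0]], [[0, 0, 0], [0, 0, 0]]]}}

```text
t: 23.38
ee_pos: [529.2, -91.1, 293.2]
orientation: [3.139, -0.06, -0.006]
ft_force: [0.4, 0.4, -2.0]
width: 9.8
grasp_force: 30.0
```

```bash
python3 -c "
from h import *
p=get_image('wrist');cv2.imwrite('pics/w6.png',p['frame'])
plan([(530.4,-91.6,190,-.0405)])
o,r=tool();print(o['ee_pos'],r.as_matrix().round(4)[:,[0,2]].T,o['width'])"
```

```text
[[1.0, 0.0, 103.0], [0.002, 0.004, 0.002]] rows>=3
-- [530.  -91.4 190.4]
[529.35144117 -91.15428776 293.44455701] [[ 0.9992 -0.0386 -0.0036]
 [-0.0037 -0.0017 -1.    ]] 10.023996693979273
```

View pics/w6.png

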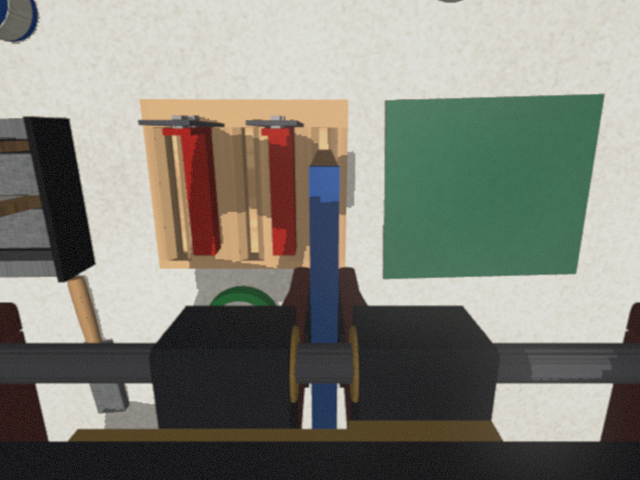

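Request:
{"op": "servo_tool", "data": {"deltas": [[[1, 0.3, 30], [0.002, 0.004, 0.002]], [[1, 0.3, 65], [0.002, 0.004, 0.002]], [[1, 0.3, 90], [0.002, 0.004, 0.002]], [[1, 0.3, 103], [0.002, 0.004, 0.002]], [[1, 0.3, 103], [0.002, 0.004, 0.002]]]}}

```text
t: 23.85
ee_pos: [528.0, -91.3, 187.8]
orientation: [-3.14, 0.064, 0.007]
ft_force: [-0.9, 0.5, -0.8]
width: 9.6
grasp_force: 30.0
```

Request:
{"op": "servo_tool", "data": {"deltas": [[[0, 0, 0], [0, 0, 0]], [[0, 0, 0], [0, 0, 0]], [[0, 0, 0], [0, 0, 0]], [[0, 0, 0], [0, 0, 0]]]}}

```text
t: 24.18
ee_pos: [531.1, -92.3, 192.2]
orientation: [3.14, -0.066, 0.006]
ft_force: [-0.4, -0.6, -1.3]
width: 10.0
grasp_force: 30.0
```

```bash
cat >> h.py <<'E'
def lat(gy):
    o,r=tool();O2=np.array([533.8,-7.7]);a=-.0405;d=o["ee_pos"][:2]-O2
    print("TCP in rack x,y",(d[0]*np.cos(a)+d[1]*np.sin(a)).round(2),(-d[0]*np.sin(a)+d[1]*np.cos(a)-gy).round(2),"z",o["ee_pos"][2].round(1),"yaw err",(np.arctan2(*r.as_matrix()[[1,0],0])-a).round(4),"z ax",r.as_matrix()[:,2].round(4),o["ft_force"].round(1),o["width"])
E
python3 -c "
from h import *
lat(-84)
p=get_image('wrist');w=cloud(p);z=w[...,2];m=(abs(z-np.nanpercentile(z[150:280,290:350],97))<5);m[270:]=0;m[:,:280]=0;m[:,370:]=0;print('panel top',np.median(z[m]),rect(w[m]))
m=(abs(z-41.5)<2)&(abs(w[...,0]-560)<100)&(abs(w[...,1]+10)<130)
for x0 in (590,):
  for s in (1,):
    q=w[m&(abs(w[...,0]-x0)<3)];h=np.sort(q[:,1]);g=np.diff(h);k=np.where(g>6)[0];print([(h[i].round(1),h[i+1].round(1)) for i in k])
"
```

```text
TCP in rack x,y 0.71 -0.65 z 192.2 yaw err -0.0015 z ax [ 3.5e-03 -5.0e-04 -1.0e+00] [-0.4 -0.6 -1.3] 9.965681889008508
panel top 227.12309488869465 (array([572., -94.]), array([37.1, 10.4]), -0.0406)
[(np.float64(-105.8), np.float64(-81.4)), (np.float64(-61.5), np.float64(-30.9)), (np.float64(-22.1), np.float64(0.8)), (np.float64(28.3), np.float64(84.2))]
```

Request:
{"op": "servo_tool", "data": {"deltas": [[[0, -0.5, 12], [0, 0, 0]], [[0, -0.5, 24], [0, 0, 0]], [[0, -0.5, 36], [0, 0, 0]], [[0, -0.5, 46], [0, 0, 0]], [[0, -0.5, 52], [0, 0, 0]]]}}

```text
t: 24.65
ee_pos: [530.1, -91.6, 138.2]
orientation: [-3.141, 0.066, -0.001]
ft_force: [0.0, -1.5, -1.5]
width: 9.5
grasp_force: 30.0
```

Request:
{"op": "servo_tool", "data": {"deltas": [[[0, 0, 4], [0, 0, 0]], [[0, 0, 8], [0, 0, 0]], [[0, 0, 10], [0, 0, 0]], [[0, 0, 10], [0, 0, 0]], [[0, 0, 10], [0, 0, 0]]]}}

```text
t: 25.07
ee_pos: [530.5, -91.7, 129.1]
orientation: [3.141, -0.066, 0.002]
ft_force: [0.5, 0.1, -1.2]
width: 9.7
grasp_force: 30.0
```

```bash
python3 -c "
from h import *
lat(-84)"
```

```text
TCP in rack x,y 0.14 -0.09 z 129.1 yaw err -0.0017 z ax [ 1.5e-03 -1.0e-04 -1.0e+00] [ 0.5  0.1 -1.2] 9.711697256234938
```

Request:
{"op": "servo_tool", "data": {"deltas": [[[0, 0, 1], [0, 0, 0]], [[0, 0, 2], [0, 0, 0]], [[0, 0, 2.5], [0, 0, 0]], [[0, 0, 2.5], [0, 0, 0]]]}}

```text
t: 25.4
ee_pos: [530.7, -91.8, 126.9]
orientation: [3.141, -0.066, 0.003]
ft_force: [0.7, 0.4, 3.4]
width: 10.5
grasp_force: 30.0
```

Request:
{"op": "servo_tool", "data": {"deltas": [[[0, 0, 0.5], [0, 0, 0]], [[0, 0, 0.5], [0, 0, 0]], [[0, 0, 0.5], [0, 0, 0]]]}}

```text
t: 25.65
ee_pos: [530.9, -91.8, 126.8]
orientation: [3.141, -0.066, 0.004]
ft_force: [-0.6, -0.4, 8.2]
width: 9.7
grasp_force: 30.0
```

Request:
{"op": "servo_tool", "data": {"deltas": [[[0, 0, 0], [0, 0, 0]], [[0, 0, 0], [0, 0, 0]], [[0, 0, 0], [0, 0, 0]], [[0, 0, 0], [0, 0, 0]], [[0, 0, 0], [0, 0, 0]]], "grip": 0}}

```text
t: 26.07
ee_pos: [530.2, -91.7, 125.7]
orientation: [-3.141, 0.066, -0.001]
ft_force: [0.6, -0.5, -0.1]
width: 39.2
grasp_force: 0.0
```

Request:
{"op": "servo_tool", "data": {"deltas": [[[0, 0, -20], [0, 0, 0]], [[0, 0, -45], [0, 0, 0]], [[0, 0, -75], [0, 0, 0]], [[0, 0, -110], [0, 0, 0]], [[0, 0, -130], [0, 0, 0]]]}}

```text
t: 26.48
ee_pos: [531.2, -91.9, 259.1]
orientation: [3.14, -0.066, 0.007]
ft_force: [0.8, -0.3, -0.5]
width: 44.0
grasp_force: 0.0
```

Request:
{"op": "servo_tool", "data": {"deltas": [[[0, 0, 0], [0, 0, 0]], [[0, 0, 0], [0, 0, 0]]]}}

```text
t: 26.65
ee_pos: [530.7, -91.8, 256.8]
orientation: [3.14, -0.066, 0.006]
ft_force: [-0.1, -0.6, -0.8]
width: 43.8
grasp_force: 0.0
```

```bash
cat >> h.py <<'E'
def rackpanels(p):
    w=cloud(p);z=w[...,2];O2=np.array([533.8,-7.7]);a=-.0405
    for g in (-84,0,84):
        c=rw(0,g,O2,a);d=w[...,:2]-c;ry=-d[...,0]*np.sin(a)+d[...,1]*np.cos(a);rx=d[...,0]*np.cos(a)+d[...,1]*np.sin(a)
        m=(abs(ry)<20)&(abs(rx)<85)&(z>153)&(z<175)
        if m.sum()>60: print("groove",g,"n",m.sum(),"z",np.median(z[m]).round(1),"x",rx[m].min().round(1),rx[m].max().round(1),"y",ry[m].min().round(1),ry[m].max().round(1))
E
python3 -c "
from h import *
lat(-84);p=get_image('wrist');rackpanels(p);cv2.imwrite('pics/w7.png',p['frame']);t=get_image('top');rackpanels(t);panels(t)
plan([(538.5,279,262,1.54)])"
```

```text
TCP in rack x,y 0.3 -0.16 z 256.8 yaw err -0.0017 z ax [ 3.6e-03 -5.0e-04 -1.0e+00] [-0.1 -0.6 -0.8] 43.775336881100074
groove -84 n 2379 z 161.6 x -60.6 60.0 y -5.4 5.1
panel [178 168  57   7 314] 157.0 (array([598.3, 279.5]), array([121.3,  12.2]), 1.5581) [ 27  32 108]
panel [175 196  58   7 318] 157.2 (array([537.6, 281.3]), array([121.6,  11.9]), 1.5466) [47 68 38]
[[-2.0, -124.0, -2.0], [-0.0, 0.0, -0.527]] rows>=5
[[60.0, -108.0, -3.0], [-0.0, 0.0, -0.528]] rows>=5
[[106.0, -62.0, -2.0], [-0.001, -0.0, -0.527]] rows>=5
-- [538.9 278.7 261.8]
```

View pics/w7.png

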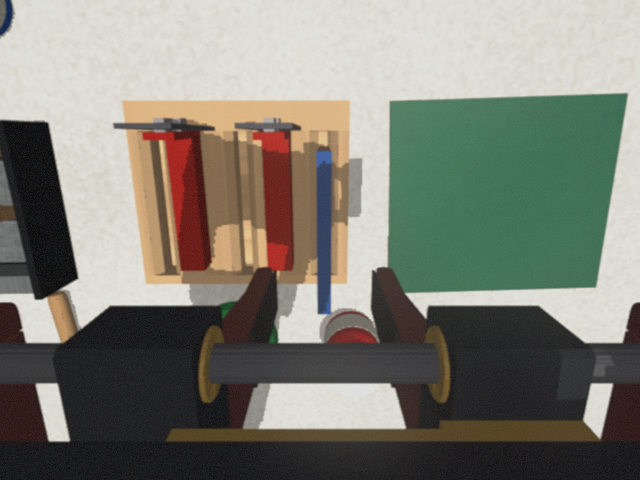

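Request:
{"op": "servo_tool", "data": {"deltas": [[[-2, -124, -2], [0, 0, -0.527]], [[-2, -124, -2], [0, 0, -0.527]], [[-2, -124, -2], [0, 0, -0.527]], [[-2, -124, -2], [0, 0, -0.527]], [[-2, -124, -2], [0, 0, -0.527]]]}}

```text
t: 27.17
ee_pos: [532.3, 34.6, 255.9]
orientation: [-3.045, -0.77, 0.004]
ft_force: [-0.4, -0.2, -0.5]
width: 43.9
grasp_force: 0.0
```

Request:
{"op": "servo_tool", "data": {"deltas": [[[60, -108, -3], [0, 0, -0.528]], [[60, -108, -3], [0, 0, -0.528]], [[60, -108, -3], [0, 0, -0.528]], [[60, -108, -3], [0, 0, -0.528]], [[60, -108, -3], [0, 0, -0.528]]]}}

```text
t: 27.58
ee_pos: [535.0, 157.9, 258.7]
orientation: [-2.739, -1.538, 0.004]
ft_force: [-0.2, -1.1, -0.9]
width: 44.2
grasp_force: 0.0
```

Request:
{"op": "servo_tool", "data": {"deltas": [[[106, -62, -2], [0, 0, -0.527]], [[106, -62, -2], [0, 0, -0.527]], [[106, -62, -2], [0, 0, -0.527]], [[106, -62, -2], [0, 0, -0.527]], [[106, -62, -2], [0, 0, -0.527]]]}}

```text
t: 28.0
ee_pos: [538.5, 280.5, 260.3]
orientation: [-2.244, -2.198, 0.004]
ft_force: [0.3, -0.2, -0.6]
width: 44.2
grasp_force: 0.0
```

Request:
{"op": "servo_tool", "data": {"deltas": [[[0, 0, 20], [0, 0, 0]], [[0, 0, 30], [0, 0, 0]], [[0, 0, 30], [0, 0, 0]], [[0, 0, 30], [0, 0, 0]], [[0, 0, 30], [0, 0, 0]]]}}

```text
t: 28.42
ee_pos: [539.8, 278.3, 232.7]
orientation: [2.256, 2.186, 0.0]
ft_force: [0.0, -0.3, -0.3]
width: 43.8
grasp_force: 0.0
```

```bash
python3 -c "
from h import *
panels(get_image('wrist'))
o=ctrl.get_obs();print(o['ee_pos'],o['orientation'])
plan([(539,281.2,121,1.545)])"
```

```text
panel [ 314  145   18  177 2790] 157.6 (array([538.8, 281.4]), array([120.8,  10.4]), 1.5507) [67 83 56]
panel [ 403  145   26  165 2841] 157.4 (array([599.6, 284.3]), array([111.1,  11.1]), 1.5522) [ 50  55 126]
[540.01023172 278.45356655 233.1555017 ] [2.25557369e+00 2.18563422e+00 1.61485304e-03]
[[3.0, -1.0, 112.0], [0.001, -0.0, -0.006]] rows>=3
-- [539.2 281.5 121.2]
```

Request:
{"op": "servo_tool", "data": {"deltas": [[[3, -1, 20], [0, 0, -0.011]], [[3, -1, 50], [0, 0, -0.011]], [[3, -1, 80], [0, 0, -0.011]], [[3, -1, 100], [0, 0, -0.011]], [[3, -1, 112], [0, 0, -0.011]]]}}

```text
t: 28.88
ee_pos: [538.2, 281.0, 119.1]
orientation: [2.244, 2.199, -0.002]
ft_force: [-0.9, -0.2, 0.5]
width: 44.2
grasp_force: 0.0
```

Request:
{"op": "servo_tool", "data": {"deltas": [[[0, 0, 0], [0, 0, 0]], [[0, 0, 0], [0, 0, 0]], [[0, 0, 0], [0, 0, 0]]]}}

```text
t: 29.13
ee_pos: [540.0, 282.1, 122.5]
orientation: [2.243, 2.198, 0.005]
ft_force: [0.6, -0.4, 1.1]
width: 43.7
grasp_force: 0.0
```

Request:
{"op": "servo_tool", "data": {"deltas": [[[0, 0, 0], [0, 0, 0]], [[0, 0, 0], [0, 0, 0]], [[0, 0, 0], [0, 0, 0]], [[0, 0, 0], [0, 0, 0]], [[0, 0, 0], [0, 0, 0]]], "grip": 1}}

```text
t: 29.55
ee_pos: [539.0, 281.7, 121.3]
orientation: [2.243, 2.199, 0.002]
ft_force: [0.3, -0.7, 0.1]
width: 14.0
grasp_force: 0.0
```

Request:
{"op": "servo_tool", "data": {"deltas": [[[0, 0, 0], [0, 0, 0]], [[0, 0, 0], [0, 0, 0]], [[0, 0, 0], [0, 0, 0]], [[0, 0, 0], [0, 0, 0]]]}}

```text
t: 29.88
ee_pos: [539.1, 281.6, 121.1]
orientation: [2.243, 2.198, 0.002]
ft_force: [-0.3, -0.9, 3.1]
width: 10.1
grasp_force: 30.0
```

Request:
{"op": "servo_tool", "data": {"deltas": [[[0, 0, -15], [0, 0, 0]], [[0, 0, -40], [0, 0, 0]], [[0, 0, -75], [0, 0, 0]], [[0, 0, -110], [0, 0, 0]], [[0, 0, -145], [0, 0, 0]]]}}

```text
t: 30.3
ee_pos: [538.1, 281.2, 266.5]
orientation: [2.244, 2.199, -0.002]
ft_force: [0.6, 0.0, -2.1]
width: 9.9
grasp_force: 30.0
```

Request:
{"op": "servo_tool", "data": {"deltas": [[[0, 0, -15], [0, 0, 0]], [[0, 0, -25], [0, 0, 0]], [[0, 0, -25], [0, 0, 0]]]}}

```text
t: 30.55
ee_pos: [539.3, 281.9, 292.6]
orientation: [2.242, 2.198, 0.006]
ft_force: [0.3, 0.7, -1.5]
width: 10.0
grasp_force: 30.0
```

```bash
python3 -c "
from h import *
x,y=rw(0,0,np.array([533.8,-7.7]),-.0405);print(x,y)
plan([(x,y,295,-.0405)])"
```

```text
533.8 -7.7
[[-97.0, 0.0, -1.0], [0.001, -0.001, 0.53]] rows>=5
[[-83.0, 49.0, -1.0], [0.0, -0.001, 0.531]] rows>=5
[[-47.0, 84.0, -1.0], [0.0, -0.002, 0.53]] rows>=5
-- [533.8  -7.7 295.4]
```

Request:
{"op": "servo_tool", "data": {"deltas": [[[-97, 0, -1], [0.001, -0.001, 0.53]], [[-97, 0, -1], [0.001, -0.001, 0.53]], [[-97, 0, -1], [0.001, -0.001, 0.53]], [[-97, 0, -1], [0.001, -0.001, 0.53]], [[-97, 0, -1], [0.001, -0.001, 0.53]]]}}

```text
t: 30.97
ee_pos: [535.7, 182.9, 289.5]
orientation: [-2.748, -1.523, 0.007]
ft_force: [0.8, -0.0, -1.4]
width: 10.1
grasp_force: 30.0
```

Request:
{"op": "servo_tool", "data": {"deltas": [[[-83, 49, -1], [0, -0.001, 0.531]], [[-83, 49, -1], [0, -0.001, 0.531]], [[-83, 49, -1], [0, -0.001, 0.531]], [[-83, 49, -1], [0, -0.001, 0.531]], [[-83, 49, -1], [0, -0.001, 0.531]]]}}

```text
t: 31.38
ee_pos: [534.0, 86.7, 290.6]
orientation: [3.05, 0.748, -0.008]
ft_force: [-0.4, 0.7, -1.2]
width: 9.9
grasp_force: 30.0
```

Request:
{"op": "servo_tool", "data": {"deltas": [[[-47, 84, -1], [0, -0.002, 0.53]], [[-47, 84, -1], [0, -0.002, 0.53]], [[-47, 84, -1], [0, -0.002, 0.53]], [[-47, 84, -1], [0, -0.002, 0.53]], [[-47, 84, -1], [0, -0.002, 0.53]]]}}

```text
t: 31.8
ee_pos: [531.9, -9.2, 291.7]
orientation: [3.139, -0.077, -0.011]
ft_force: [-0.6, 0.7, -1.8]
width: 9.8
grasp_force: 30.0
```

Request:
{"op": "servo_tool", "data": {"deltas": [[[0, 0, 0], [0, 0, 0]], [[0, 0, 0], [0, 0, 0]], [[0, 0, 20], [0, 0, 0]], [[0, 0, 50], [0, 0, 0]], [[0, 0, 70], [0, 0, 0]]]}}

```text
t: 32.22
ee_pos: [532.0, -7.7, 221.7]
orientation: [3.139, -0.06, -0.007]
ft_force: [-0.6, 0.2, -1.7]
width: 9.9
grasp_force: 30.0
```

Request:
{"op": "servo_tool", "data": {"deltas": [[[0, 0, 0], [0, 0, 0]], [[0, 0, 0], [0, 0, 0]], [[0, 0, 0], [0, 0, 0]], [[0, 0, 0], [0, 0, 0]]]}}

```text
t: 32.55
ee_pos: [534.1, -8.0, 225.4]
orientation: [3.139, -0.062, -0.001]
ft_force: [-0.3, 0.1, -1.5]
width: 10.0
grasp_force: 30.0
```

```bash
cat >> h.py <<'E'
def held(gy):
    p=get_image('wrist');w=cloud(p);z=w[...,2];m=(abs(z-np.nanpercentile(z[150:280,300:345],97))<5);m[270:]=0;m[:,:280]=0;m[:,370:]=0
    c,s,a=rect(w[m]);e=(c[1]+7.7)*np.cos(.0405)+(c[0]-533.8)*np.sin(.0405)-gy
    print('panel top',np.median(z[m]),c,s,a,"lateral in rack",round(float(e),2))
    o,r=tool();print("fix turn",rel(o["ee_pos"],-.0405)[1])
E
python3 -c "
from h import *
lat(0);held(0)"
```

```text
TCP in rack x,y 0.27 -0.34 z 225.4 yaw err 0.0009 z ax [-5.0e-04 -1.9e-03 -1.0e+00] [-0.3  0.1 -1.5] 9.98556107715104
panel top 261.9428284109815 [575.8  -9.6] [37.1 10.4] -0.0396 lateral in rack -0.2
fix turn [0.0019 0.0002 0.0007]
```

Request:
{"op": "servo_tool", "data": {"deltas": [[[0, -0.2, 15], [0, 0, 0]], [[0, -0.2, 35], [0, 0, 0]], [[0, -0.2, 55], [0, 0, 0]], [[0, -0.2, 70], [0, 0, 0]], [[0, -0.2, 80], [0, 0, 0]]]}}

```text
t: 33.02
ee_pos: [532.8, -8.1, 143.6]
orientation: [3.139, -0.063, -0.004]
ft_force: [-0.8, 0.7, -1.2]
width: 10.0
grasp_force: 30.0
```

Request:
{"op": "servo_tool", "data": {"deltas": [[[0, 0, 4], [0, 0, 0]], [[0, 0, 8], [0, 0, 0]], [[0, 0, 13], [0, 0, 0]], [[0, 0, 16], [0, 0, 0]], [[0, 0, 16], [0, 0, 0]]]}}

```text
t: 33.43
ee_pos: [532.8, -8.1, 128.0]
orientation: [3.139, -0.063, -0.004]
ft_force: [-0.2, -0.2, -1.9]
width: 9.8
grasp_force: 30.0
```

Request:
{"op": "servo_tool", "data": {"deltas": [[[0, 0, 0], [0, 0, 0]], [[0, 0, 0], [0, 0, 0]]]}}

```text
t: 33.6
ee_pos: [533.1, -8.1, 128.5]
orientation: [3.139, -0.063, -0.003]
ft_force: [0.5, -0.5, -1.6]
width: 10.1
grasp_force: 30.0
```

```bash
python3 -c "
from h import *
lat(0)"
```

```text
TCP in rack x,y -0.71 -0.43 z 128.5 yaw err 0.0003 z ax [-0.0021 -0.0018 -1.    ] [ 0.5 -0.5 -1.6] 10.11156827798052
```

Request:
{"op": "servo_tool", "data": {"deltas": [[[0, -0.3, 1.2], [0, 0, 0]], [[0, -0.3, 2.4], [0, 0, 0]], [[0, -0.3, 3.6], [0, 0, 0]], [[0, -0.3, 3.6], [0, 0, 0]]]}}

```text
t: 33.93
ee_pos: [532.9, -7.8, 125.1]
orientation: [3.139, -0.063, -0.004]
ft_force: [-2.6, -0.2, 6.0]
width: 9.6
grasp_force: 30.0
```

Request:
{"op": "servo_tool", "data": {"deltas": [[[0, 0, 0.6], [0, 0, 0]], [[0, 0, 0.6], [0, 0, 0]], [[0, 0, 0.6], [0, 0, 0]]]}}

```text
t: 34.18
ee_pos: [532.9, -7.8, 125.1]
orientation: [3.139, -0.063, -0.004]
ft_force: [-3.8, -0.2, 11.3]
width: 10.0
grasp_force: 30.0
```

Request:
{"op": "servo_tool", "data": {"deltas": [[[0, 0, 0], [0, 0, 0]], [[0, 0, 0], [0, 0, 0]], [[0, 0, 0], [0, 0, 0]], [[0, 0, 0], [0, 0, 0]], [[0, 0, 0], [0, 0, 0]]], "grip": 0}}

```text
t: 34.6
ee_pos: [532.7, -7.8, 123.7]
orientation: [3.139, -0.063, -0.005]
ft_force: [0.3, -0.0, 0.9]
width: 39.8
grasp_force: 0.0
```

Request:
{"op": "servo_tool", "data": {"deltas": [[[0, 0, -20], [0, 0, 0]], [[0, 0, -45], [0, 0, 0]], [[0, 0, -75], [0, 0, 0]], [[0, 0, -110], [0, 0, 0]], [[0, 0, -130], [0, 0, 0]]]}}

```text
t: 35.02
ee_pos: [534.2, -7.6, 257.1]
orientation: [3.139, -0.063, 0.001]
ft_force: [1.3, 0.4, -0.3]
width: 43.4
grasp_force: 0.0
```

Request:
{"op": "servo_tool", "data": {"deltas": [[[0, 0, 0], [0, 0, 0]], [[0, 0, 0], [0, 0, 0]]]}}

```text
t: 35.18
ee_pos: [533.7, -7.6, 254.8]
orientation: [3.139, -0.063, -0.0]
ft_force: [0.0, 0.5, -0.9]
width: 44.2
grasp_force: 0.0
```

```bash
python3 -c "
from h import *
p=get_image('wrist');rackpanels(p);t=get_image('top');panels(t)
plan([(600,280,262,1.545)])"
```

```text
groove -84 n 2827 z 161.5 x -58.8 60.1 y -5.9 5.7
groove 0 n 2417 z 161.6 x -61.3 58.9 y -5.6 4.7
panel [178 168  57   8 318] 157.3 (array([598.3, 279.3]), array([121. ,  12.7]), 1.568) [ 26  31 105]
[[19.0, -97.0, -3.0], [-0.001, 0.002, -0.528]] rows>=5
[[65.0, -74.0, -4.0], [-0.001, 0.002, -0.529]] rows>=5
[[93.0, -32.0, -3.0], [-0.0, 0.002, -0.528]] rows>=5
-- [599.7 280.4 261.9]
```

Request:
{"op": "servo_tool", "data": {"deltas": [[[19, -97, -3], [-0.001, 0.002, -0.528]], [[19, -97, -3], [-0.001, 0.002, -0.528]], [[19, -97, -3], [-0.001, 0.002, -0.528]], [[19, -97, -3], [-0.001, 0.002, -0.528]], [[19, -97, -3], [-0.001, 0.002, -0.528]]]}}

```text
t: 35.7
ee_pos: [555.1, 89.8, 254.4]
orientation: [3.044, 0.772, -0.008]
ft_force: [0.9, 0.1, 0.2]
width: 43.7
grasp_force: 0.0
```

Request:
{"op": "servo_tool", "data": {"deltas": [[[65, -74, -4], [-0.001, 0.002, -0.529]], [[65, -74, -4], [-0.001, 0.002, -0.529]], [[65, -74, -4], [-0.001, 0.002, -0.529]], [[65, -74, -4], [-0.001, 0.002, -0.529]], [[65, -74, -4], [-0.001, 0.002, -0.529]]]}}

```text
t: 36.12
ee_pos: [577.8, 185.6, 257.8]
orientation: [2.736, 1.541, -0.005]
ft_force: [0.3, -0.3, 0.4]
width: 44.0
grasp_force: 0.0
```

Request:
{"op": "servo_tool", "data": {"deltas": [[[93, -32, -3], [0, 0.002, -0.528]], [[93, -32, -3], [0, 0.002, -0.528]], [[93, -32, -3], [0, 0.002, -0.528]], [[93, -32, -3], [0, 0.002, -0.528]], [[93, -32, -3], [0, 0.002, -0.528]]]}}

```text
t: 36.53
ee_pos: [599.5, 281.4, 260.4]
orientation: [-2.241, -2.202, 0.004]
ft_force: [-1.0, 0.1, -0.8]
width: 43.7
grasp_force: 0.0
```

Request:
{"op": "servo_tool", "data": {"deltas": [[[0, 0, 20], [0, 0, 0]], [[0, 0, 30], [0, 0, 0]], [[0, 0, 30], [0, 0, 0]], [[0, 0, 30], [0, 0, 0]], [[0, 0, 30], [0, 0, 0]]]}}

```text
t: 36.95
ee_pos: [600.6, 280.2, 233.0]
orientation: [2.25, 2.191, 0.001]
ft_force: [0.8, -0.7, 0.3]
width: 43.9
grasp_force: 0.0
```

```bash
python3 -c "
from h import *
panels(get_image('wrist'))
o=ctrl.get_obs();print(o['ee_pos'],o['orientation'])
plan([(599.5,279.5,121,1.55)])"
```

```text
panel [ 314  151   17  176 2751] 157.6 (array([599.4, 279.4]), array([120.8,  10.2]), 1.5488) [ 44  47 118]
[600.8105561  280.31617787 233.55123362] [2.24952767 2.19108799 0.00291456]
[[-1.0, -2.0, 113.0], [0.002, -0.0, -0.006]] rows>=3
-- [599.  279.4 120.5]
```

Request:
{"op": "servo_tool", "data": {"deltas": [[[-1, -1.3, 20], [0, 0, -0.005]], [[-1, -1.3, 50], [0, 0, -0.005]], [[-1, -1.3, 80], [0, 0, -0.005]], [[-1, -1.3, 100], [0, 0, -0.005]], [[-1, -1.3, 113], [0, 0, -0.005]]]}}

```text
t: 37.42
ee_pos: [598.7, 279.0, 118.5]
orientation: [2.244, 2.197, -0.0]
ft_force: [-0.9, 0.2, -0.4]
width: 43.9
grasp_force: 0.0
```

Request:
{"op": "servo_tool", "data": {"deltas": [[[0, 0, 0], [0, 0, 0]], [[0, 0, 0], [0, 0, 0]], [[0, 0, 0], [0, 0, 0]]]}}

```text
t: 37.67
ee_pos: [600.6, 279.9, 122.0]
orientation: [2.243, 2.196, 0.006]
ft_force: [1.1, 0.7, -0.2]
width: 44.1
grasp_force: 0.0
```

Request:
{"op": "servo_tool", "data": {"deltas": [[[0, 0, 0], [0, 0, 0]], [[0, 0, 0], [0, 0, 0]], [[0, 0, 0], [0, 0, 0]], [[0, 0, 0], [0, 0, 0]], [[0, 0, 0], [0, 0, 0]]], "grip": 1}}

```text
t: 38.08
ee_pos: [599.6, 279.5, 120.7]
orientation: [2.244, 2.197, 0.003]
ft_force: [-0.4, 0.4, -0.4]
width: 14.3
grasp_force: 0.0
```

Request:
{"op": "servo_tool", "data": {"deltas": [[[0, 0, 0], [0, 0, 0]], [[0, 0, 0], [0, 0, 0]], [[0, 0, 0], [0, 0, 0]], [[0, 0, 0], [0, 0, 0]]]}}

```text
t: 38.42
ee_pos: [599.6, 279.5, 120.5]
orientation: [2.244, 2.197, 0.003]
ft_force: [0.1, 0.3, 3.2]
width: 10.0
grasp_force: 30.0
```

Request:
{"op": "servo_tool", "data": {"deltas": [[[0, 0, -15], [0, 0, 0]], [[0, 0, -40], [0, 0, 0]], [[0, 0, -75], [0, 0, 0]], [[0, 0, -110], [0, 0, 0]], [[0, 0, -145], [0, 0, 0]]]}}

```text
t: 38.83
ee_pos: [598.5, 279.1, 265.8]
orientation: [2.244, 2.198, -0.0]
ft_force: [1.0, 0.4, -1.4]
width: 9.7
grasp_force: 30.0
```

Request:
{"op": "servo_tool", "data": {"deltas": [[[0, 0, -15], [0, 0, 0]], [[0, 0, -25], [0, 0, 0]], [[0, 0, -25], [0, 0, 0]]]}}

```text
t: 39.08
ee_pos: [599.8, 279.7, 292.2]
orientation: [2.243, 2.196, 0.007]
ft_force: [-0.7, 0.9, -1.7]
width: 10.1
grasp_force: 30.0
```

```bash
python3 -c "
from h import *
x,y=rw(0,84,np.array([533.8,-7.7]),-.0405);print(x,y)
plan([(x,y,295,-.0405)])"
```

```text
537.2010700545204 76.23111891595539
[[-68.0, -19.0, -1.0], [0.001, -0.002, 0.53]] rows>=5
[[-69.0, 18.0, -1.0], [0.001, -0.001, 0.53]] rows>=5
[[-51.0, 50.0, -1.0], [0.001, -0.002, 0.53]] rows>=5
-- [537.1  75.8 294.9]
```

Request:
{"op": "servo_tool", "data": {"deltas": [[[-68, -19, -1], [0.001, -0.002, 0.53]], [[-68, -19, -1], [0.001, -0.002, 0.53]], [[-68, -19, -1], [0.001, -0.002, 0.53]], [[-68, -19, -1], [0.001, -0.002, 0.53]], [[-68, -19, -1], [0.001, -0.002, 0.53]]]}}

```text
t: 39.5
ee_pos: [577.5, 210.7, 288.7]
orientation: [2.747, 1.523, -0.006]
ft_force: [0.4, 0.2, -1.2]
width: 9.9
grasp_force: 30.0
```

Request:
{"op": "servo_tool", "data": {"deltas": [[[-69, 18, -1], [0.001, -0.001, 0.53]], [[-69, 18, -1], [0.001, -0.001, 0.53]], [[-69, 18, -1], [0.001, -0.001, 0.53]], [[-69, 18, -1], [0.001, -0.001, 0.53]], [[-69, 18, -1], [0.001, -0.001, 0.53]]]}}

```text
t: 39.92
ee_pos: [556.6, 142.6, 289.9]
orientation: [3.05, 0.75, -0.008]
ft_force: [-0.8, 0.3, -1.5]
width: 9.8
grasp_force: 30.0
```

Request:
{"op": "servo_tool", "data": {"deltas": [[[-51, 50, -1], [0.001, -0.002, 0.53]], [[-51, 50, -1], [0.001, -0.002, 0.53]], [[-51, 50, -1], [0.001, -0.002, 0.53]], [[-51, 50, -1], [0.001, -0.002, 0.53]], [[-51, 50, -1], [0.001, -0.002, 0.53]]]}}

```text
t: 40.33
ee_pos: [535.1, 74.7, 291.1]
orientation: [3.139, -0.075, -0.011]
ft_force: [-0.2, -0.5, -1.9]
width: 10.1
grasp_force: 30.0
```

Request:
{"op": "servo_tool", "data": {"deltas": [[[0, 0, 0], [0, 0, 0]], [[0, 0, 0], [0, 0, 0]], [[0, 0, 20], [0, 0, 0]], [[0, 0, 50], [0, 0, 0]], [[0, 0, 70], [0, 0, 0]]]}}

```text
t: 40.75
ee_pos: [535.1, 75.5, 221.0]
orientation: [3.14, -0.06, -0.008]
ft_force: [-0.4, -0.1, -2.3]
width: 10.1
grasp_force: 30.0
```

Request:
{"op": "servo_tool", "data": {"deltas": [[[0, 0, 0], [0, 0, 0]], [[0, 0, 0], [0, 0, 0]], [[0, 0, 0], [0, 0, 0]], [[0, 0, 0], [0, 0, 0]]]}}

```text
t: 41.08
ee_pos: [537.2, 75.6, 224.8]
orientation: [3.14, -0.062, -0.001]
ft_force: [-0.1, 0.4, -1.9]
width: 9.5
grasp_force: 30.0
```

```bash
python3 -c "
from h import *
lat(84);held(84)"
```

```text
TCP in rack x,y 0.0 -0.63 z 224.8 yaw err 0.0008 z ax [-7.e-04 -6.e-04 -1.e+00] [-0.1  0.4 -1.9] 9.528586269432315
panel top 261.91966755904997 [579.1  73.9] [37.  10.4] -0.0393 lateral in rack -0.63
fix turn [0.0006 0.0005 0.0007]
```

Shift +0.6 rack y (tool y −0.6), then down.

Request:
{"op": "servo_tool", "data": {"deltas": [[[0, -0.6, 15], [0, 0, 0]], [[0, -0.6, 35], [0, 0, 0]], [[0, -0.6, 55], [0, 0, 0]], [[0, -0.6, 70], [0, 0, 0]], [[0, -0.6, 80], [0, 0, 0]]]}}

```text
t: 41.55
ee_pos: [536.0, 75.9, 143.0]
orientation: [3.14, -0.063, -0.004]
ft_force: [-0.2, -0.7, -1.4]
width: 10.0
grasp_force: 30.0
```

Request:
{"op": "servo_tool", "data": {"deltas": [[[0, 0, 4], [0, 0, 0]], [[0, 0, 8], [0, 0, 0]], [[0, 0, 13], [0, 0, 0]], [[0, 0, 16], [0, 0, 0]], [[0, 0, 16], [0, 0, 0]]]}}

```text
t: 41.97
ee_pos: [536.0, 75.9, 127.4]
orientation: [3.14, -0.063, -0.005]
ft_force: [-0.5, -0.8, -1.4]
width: 10.0
grasp_force: 30.0
```

Request:
{"op": "servo_tool", "data": {"deltas": [[[0, 0, 0], [0, 0, 0]], [[0, 0, 0], [0, 0, 0]]]}}

```text
t: 42.13
ee_pos: [536.2, 76.0, 127.8]
orientation: [3.14, -0.063, -0.004]
ft_force: [-0.2, 0.4, -0.8]
width: 9.7
grasp_force: 30.0
```

```bash
python3 -c "
from h import *
lat(84)"
```

```text
TCP in rack x,y -0.98 -0.3 z 127.8 yaw err 0.0003 z ax [-2.4e-03 -7.0e-04 -1.0e+00] [-0.2  0.4 -0.8] 9.680409235077681
```

Request:
{"op": "servo_tool", "data": {"deltas": [[[0, -0.2, 1.2], [0, 0, 0]], [[0, -0.2, 2.4], [0, 0, 0]], [[0, -0.2, 3.6], [0, 0, 0]], [[0, -0.2, 3.6], [0, 0, 0]]]}}

```text
t: 42.47
ee_pos: [536.1, 76.2, 124.5]
orientation: [3.14, -0.063, -0.004]
ft_force: [-1.7, -1.0, 5.2]
width: 9.9
grasp_force: 30.0
```

Request:
{"op": "servo_tool", "data": {"deltas": [[[0, 0, 0.4], [0, 0, 0]], [[0, 0, 0.4], [0, 0, 0]], [[0, 0, 0.4], [0, 0, 0]]]}}

```text
t: 42.72
ee_pos: [536.1, 76.2, 124.5]
orientation: [3.14, -0.063, -0.004]
ft_force: [-4.0, -0.4, 10.6]
width: 10.0
grasp_force: 30.0
```

Request:
{"op": "servo_tool", "data": {"deltas": [[[0, 0, 0], [0, 0, 0]], [[0, 0, 0], [0, 0, 0]], [[0, 0, 0], [0, 0, 0]], [[0, 0, 0], [0, 0, 0]], [[0, 0, 0], [0, 0, 0]]], "grip": 0}}

```text
t: 43.13
ee_pos: [535.9, 76.1, 123.2]
orientation: [3.14, -0.063, -0.005]
ft_force: [-1.1, 0.5, -0.9]
width: 39.7
grasp_force: 0.0
```

Request:
{"op": "servo_tool", "data": {"deltas": [[[0, 0, -20], [0, 0, 0]], [[0, 0, -45], [0, 0, 0]], [[0, 0, -75], [0, 0, 0]], [[0, 0, -110], [0, 0, 0]], [[0, 0, -145], [0, 0, 0]]]}}

```text
t: 43.55
ee_pos: [535.8, 76.2, 269.4]
orientation: [3.14, -0.063, -0.007]
ft_force: [0.4, 0.1, 0.4]
width: 43.9
grasp_force: 0.0
```

Request:
{"op": "servo_tool", "data": {"deltas": [[[0, 80, 0], [0, 0, 0]], [[0, 80, -10], [0, 0, 0]], [[0, 80, -20], [0, 0, 0]], [[0, 80, -20], [0, 0, 0]], [[0, 80, -20], [0, 0, 0]]]}}

```text
t: 43.97
ee_pos: [533.4, -3.6, 288.7]
orientation: [3.14, -0.065, -0.003]
ft_force: [0.6, 0.4, 0.3]
width: 43.9
grasp_force: 0.0
```

```bash
python3 -c "
from h import *
p=get_image('wrist');rackpanels(p);cv2.imwrite('pics/w8.png',p['frame']);t=get_image('top');panels(t);rackpanels(t)
w=cloud(p);z=w[...,2]
hsv=cv2.cvtColor(p['frame'],cv2.COLOR_BGR2HSV);red=((hsv[...,0]<8)|(hsv[...,0]>172))&(hsv[...,1]>120)
for g in (-42,42):
    c=rw(72,g,np.array([533.8,-7.7]),-.0405);m=red&(np.hypot(w[...,0]-c[0],w[...,1]-c[1])<16)&(z>115)&(z<140);print('flange',g,m.sum(),np.median(z[m]) if m.any() else 0,(w[m].mean(0)[:2]-c) if m.any() else 0)
"
```

```text
groove -84 n 2344 z 161.5 x -60.8 59.6 y -5.6 5.5
groove 0 n 1924 z 161.6 x -61.8 58.9 y -5.6 4.4
groove 84 n 2290 z 161.4 x -61.5 58.9 y -5.9 5.3
flange -42 224 125.21498617710603 [-1.99559902  0.85758368]
flange 42 213 124.98513238227861 [-2.10751843 -0.63676268]
```

View pics/w8.png

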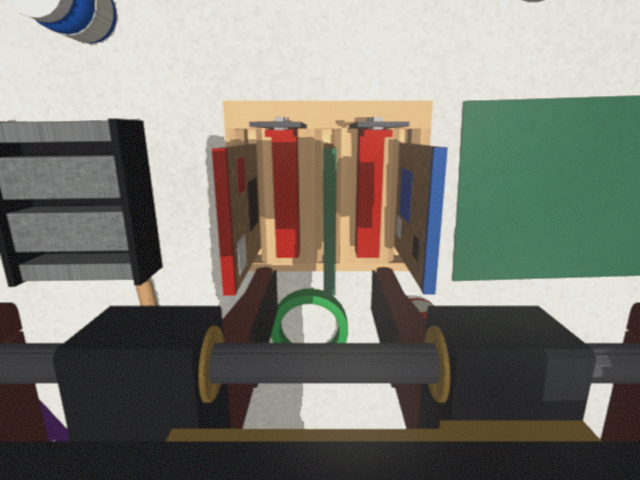

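```bash
python3 -c "
from workcell import close_job
print(close_job())"
```

```text
the job is handed in; nothing more can be done
None
```

Both divider arms are hooked on and engaged. All three panels (blue, green, red) then went into the rack, one to a groove, and stood upright and fully down in the last pictures; I handed the job in at about 44 s of the 210 s, and it returned no verdict.

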